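# Tip the bead bin and scoop out a portion

### The job

Tip the bead bin by the bar at its back, all the way towards its narrow end, so that the beads gather there. Then take the metal scoop, scoop at least two of the three beads out of that low corner and stand the scoop, beads in it, upright on the middle of the round wooden plate. Do not handle the beads with the fingers, spill none (a bead you do not get stays in the bin), and leave the other things alone.

Things in the scene. Friction and masses are not known exactly. Their poses are not given: they have to be found in the camera images.
- stand: Dark steel cradle of the bead bin, fixed to the table: base plate 120 x 166 x 6 with two cheeks 100 high (outer faces 83 either side of the middle). Origin: centre of its underside on the table; x points from the bin's narrow nose to its wide back (away from the robot, give or take the yaw), y across, z up. The bin turns about an axis along y, 75 above the origin.
- bin (a joint): Tilt of the grey open bin in rad: 0 level (start), 0.35 the stop, back raised and nose down. Stiff pivot (0.7 N m, some 6 N at the bar): it stays where it is left. Inside 150 long, walls 58 high and 4 thick, square to the floor but for the nose wall, which leans outward by 0.15 rad; 128 wide at the back, 84 at the nose.
- bin_bar (a point): Middle of the round steel bar along y over the back wall of the bin: 10 thick, 94 long between its two ears. With the bin level it stands 82 behind (x) and 70 above the pivot axis, 34 above the rim; it swings with the bin: at the stop it is about 53 behind and 94 above the axis. The point's axes are the bin's.
- bin_nose (a point): Middle of the corner between the bin's inner floor and its front (nose) wall; x along the inner floor to the back, y across, z square to the floor; it tilts with the bin. Level, this point is 75 in front of the pivot axis and 22 below it; at the stop the floor slopes down to the nose at 0.35 rad. Pushing the lip of the scoop under the gathered beads takes 5 to 15 N.
- bead_1: Round wooden bead, ball of 22 diameter, 14 g, lying loose in the bin; origin at its centre (its axes turn as it rolls). It rolls on a slope of more than about 0.2 rad.
- bead_2: Round wooden bead, ball of 22 diameter, 14 g, lying loose in the bin; origin at its centre (its axes turn as it rolls). It rolls on a slope of more than about 0.2 rad.
- bead_3: Round wooden bead, ball of 22 diameter, 14 g, lying loose in the bin; origin at its centre (its axes turn as it rolls). It rolls on a slope of more than about 0.2 rad.
- scoop: Aluminium scoop with upright wooden grip, 130 g, standing on its heel and a small foot. Origin: centre of underside; open mouth at -x. Pan 64 long, 70 wide, floor 2 thick, rising 0.1 rad from heel (x 32, z 0) to lip (x -32, z 6.4); walls 26 high, 2.5 thick, sides from 17 behind the lip (first 12: 14 high). Foot at x 0, 3.2 under the pan. Grip at x 26, y 0: 12 thick in x, 28 wide in y, z 80 to 130.
- wood_plate: Round wooden plate with a picture, 116 across and 12 thick with a flat top, fixed on the table. Origin: centre of its underside.
- jar_1: Bystander: small pigment jar with white lid, 34 across, 42 high; origin at the centre of its underside.
- resin_bottle: Bystander: white bottle, 30 across, 96 high; origin at the centre of its underside.
- pot_orange: Bystander: lidded orange paint pot, 50 x 49 x 35; origin at its underside.
- eraser: Bystander: eraser 18 x 40 x 11; origin at the centre of its underside.
Things that resemble listed ones, but are neither listed nor needed, are in the scene too. Of the things shaped like the stand, the steel one is meant.

How it is judged:
On the way, in this order (a step that is already met when the one before it is completed fails the run):
1. the bin is tipped nose-down nearly to its stop and all three beads have gathered at the nose (value of joint bin above 0.28 rad and x of bead_1 in the frame of bin_nose between -0.012 and 0.153 m and y of bead_1 in the frame of bin_nose between -0.066 and 0.066 m and z of bead_1 in the frame of bin_nose between 0.004 and 0.058 m and x of each of bead_1, bead_2, bead_3 in the frame of bin_nose below 0.055 m and x of bead_2 in the frame of bin_nose between -0.012 and 0.153 m and y of bead_2 in the frame of bin_nose between -0.066 and 0.066 m and z of bead_2 in the frame of bin_nose between 0.004 and 0.058 m and x of bead_3 in the frame of bin_nose between -0.012 and 0.153 m and y of bead_3 in the frame of bin_nose between -0.066 and 0.066 m and z of bead_3 in the frame of bin_nose between 0.004 and 0.058 m), for 0.2 s.
2. at least two beads are in the scoop, lifted clear of the bin (((x of bead_1 in the frame of scoop between -0.032 and 0.03 m and y of bead_1 in the frame of scoop between -0.034 and 0.034 m and z of bead_1 in the frame of scoop between 0.004 and 0.04 m) or (x of bead_2 in the frame of scoop between -0.032 and 0.03 m and y of bead_2 in the frame of scoop between -0.034 and 0.034 m and z of bead_2 in the frame of scoop between 0.004 and 0.04 m)) and ((x of bead_1 in the frame of scoop between -0.032 and 0.03 m and y of bead_1 in the frame of scoop between -0.034 and 0.034 m and z of bead_1 in the frame of scoop between 0.004 and 0.04 m) or (x of bead_3 in the frame of scoop between -0.032 and 0.03 m and y of bead_3 in the frame of scoop between -0.034 and 0.034 m and z of bead_3 in the frame of scoop between 0.004 and 0.04 m)) and ((x of bead_2 in the frame of scoop between -0.032 and 0.03 m and y of bead_2 in the frame of scoop between -0.034 and 0.034 m and z of bead_2 in the frame of scoop between 0.004 and 0.04 m) or (x of bead_3 in the frame of scoop between -0.032 and 0.03 m and y of bead_3 in the frame of scoop between -0.034 and 0.034 m and z of bead_3 in the frame of scoop between 0.004 and 0.04 m)) and z of scoop in the frame of bin_nose above 0.063 m), for 0.2 s.
At the end, for the whole second after the job is handed in: At least two of the three beads are in the pan of the scoop and any other bead is in the bin; the scoop stands upright (within 0.1 rad), released and at rest, on the wooden plate, its centre within 40 mm of the plate's (((x of bead_1 in the frame of scoop between -0.032 and 0.03 m and y of bead_1 in the frame of scoop between -0.034 and 0.034 m and z of bead_1 in the frame of scoop between 0.004 and 0.04 m) or (x of bead_2 in the frame of scoop between -0.032 and 0.03 m and y of bead_2 in the frame of scoop between -0.034 and 0.034 m and z of bead_2 in the frame of scoop between 0.004 and 0.04 m)) and ((x of bead_1 in the frame of scoop between -0.032 and 0.03 m and y of bead_1 in the frame of scoop between -0.034 and 0.034 m and z of bead_1 in the frame of scoop between 0.004 and 0.04 m) or (x of bead_3 in the frame of scoop between -0.032 and 0.03 m and y of bead_3 in the frame of scoop between -0.034 and 0.034 m and z of bead_3 in the frame of scoop between 0.004 and 0.04 m)) and ((x of bead_2 in the frame of scoop between -0.032 and 0.03 m and y of bead_2 in the frame of scoop between -0.034 and 0.034 m and z of bead_2 in the frame of scoop between 0.004 and 0.04 m) or (x of bead_3 in the frame of scoop between -0.032 and 0.03 m and y of bead_3 in the frame of scoop between -0.034 and 0.034 m and z of bead_3 in the frame of scoop between 0.004 and 0.04 m)) and ((x of bead_1 in the frame of scoop between -0.032 and 0.03 m and y of bead_1 in the frame of scoop between -0.034 and 0.034 m and z of bead_1 in the frame of scoop between 0.004 and 0.04 m) or (x of bead_1 in the frame of bin_nose between -0.012 and 0.153 m and y of bead_1 in the frame of bin_nose between -0.066 and 0.066 m and z of bead_1 in the frame of bin_nose between 0.004 and 0.058 m)) and ((x of bead_2 in the frame of scoop between -0.032 and 0.03 m and y of bead_2 in the frame of scoop between -0.034 and 0.034 m and z of bead_2 in the frame of scoop between 0.004 and 0.04 m) or (x of bead_2 in the frame of bin_nose between -0.012 and 0.153 m and y of bead_2 in the frame of bin_nose between -0.066 and 0.066 m and z of bead_2 in the frame of bin_nose between 0.004 and 0.058 m)) and ((x of bead_3 in the frame of scoop between -0.032 and 0.03 m and y of bead_3 in the frame of scoop between -0.034 and 0.034 m and z of bead_3 in the frame of scoop between 0.004 and 0.04 m) or (x of bead_3 in the frame of bin_nose between -0.012 and 0.153 m and y of bead_3 in the frame of bin_nose between -0.066 and 0.066 m and z of bead_3 in the frame of bin_nose between 0.004 and 0.058 m)) and horizontal distance between scoop and wood_plate below 0.04 m and angle between scoop's own z axis and vertical below 0.1 rad and z of scoop in the frame of wood_plate between 0.008 and 0.016 m and linear speed of scoop below 0.02 m/s and contact force between scoop and the fingers below 0.1 N); the robot touches nothing.
It fails at once if a bead is handled with the fingers (contact force between the fingers and bead_1 above 0.4 N or contact force between the fingers and bead_2 above 0.4 N or contact force between the fingers and bead_3 above 0.4 N).
It fails at once if a bystander (jar, bottle, pot or eraser) is disturbed: moved over 25 mm (distance of any of jar_1, resin_bottle, pot_orange, eraser from where it was at the start of the episode above 0.025 m).
It also fails if it takes over 56 s, if anything falls off the work surface, if the arm or the gripper's body presses on something with over 40 N, if the wrist force passes 120 N, or if a joint passes its speed limit or range.

### The arm

A 6-joint arm with a two-finger parallel gripper is mounted at the origin on a cart in front of the work surface, level with it; the furniture and walls round the work are solid. World frame = base frame: x ahead of the robot, y to its left, z up, the work surface at z = 0. Lengths are in m, angles in rad, forces in N, time in s.
With the tool pointing down it reaches from about 0.425 to 0.95 m from the base axis. Payload 3.5 kg.
Tool frame: the origin (TCP) lies at the very end of the fingers, on their centre line; the grasp point (between the pads) lies 19 mm behind it; y points along the fingers, z is the direction in which the jaws open and shut, and the axes are right-handed (so a half turn about y gives the same grasp; the last joint's range is limited). The gripper opens to 85 mm and grips with 20 to 120 N. Pads are 22 mm wide; open, the fingers measure 114 mm over their backs; the gripper's body (76 mm by 85 mm) begins 54 mm behind the grasp point. The pads swing forward as they close: fully open they stand 13 mm farther back than shut.
Start: joints at [1.007, 0.286, 1.577, -0, 1.279, -0.15], TCP at [0.271, 0.618, 0.202] pointing down, gripper open.
Joint ranges: [-2.77, 2.77], [-0.9, 2.22], [0.21, 2.48], [-1.53, 4.67], [0.24, 2.81], [-2.84, 2.84]. Speed limits (rad/s): [2.79, 2.79, 3.14, 3.14, 3.14, 3.14].

### API

Orientations are given as a unit quaternion [x, y, z, w].
In Python, from plant import ctrl gives the robot as it stands. The module is installed in compiled form; this text tells all that it offers.
- The arm moves only by the tool jog_arm, never from a script. Its argument "deltas" is a list of rows, each a list of 3 entries, a list of its own where there are three numbers: the turn, a rotation vector about the tool's x, y, z in rad, then the shift along the tool's x, y, z in m, then the opening, from 0 (shut) to 1 (fully open). In form: [[[wx, wy, wz], [dx, dy, dz], gripper], ...]. A call has 1 to 10 rows; each row is the pose to reach, as a shift and turn from the pose measured when the call began, along the tool's axes at that moment; what a row does not reach only later rows make up. A row lasts 1/12 s, in which the tool goes at most 41.7 mm and 7.16 degrees, less where a joint would pass 70% of its speed; a pose out of reach is approached as far as the arm can. A call with a gripper value outside its range is refused whole. The fingers move at their own pace and stop on an object; "force" is the grip in N (left out, the last holds). Time passes only in rows, so rows that repeat a pose let the fingers close. It gives the time, the measured TCP pose, the force and the opening at its end, in the units of the state.
- ctrl.get_state(): the state, without advancing time (a new reading comes with each control period).
- ctrl.read_camera(name): name is "side" or "top" or "wrist"; returns a dict with "pixels" (384x512x3 uint8, blue, green, red), "range_z" (384x512 float32, m along the optical axis (not along the pixel's ray), 0 where there is no reading), "fx", "fy", "cx", "cy" (pixels), "k1" (the pictures are not rectified: a ray, as slopes to the right and down, at radius r is drawn at 1 + k1 r^2 times it, then the intrinsics apply), "T" (4x4, takes a point from camera to world coordinates); the wrist camera has in their place "mount" (4x4, takes a point from camera to tool coordinates, whose origin is the TCP and whose axes are the tool frame's). Camera axes: x right, y up, looking along -z (the intrinsics and any distortion apply to the point x, -y, -z); pixel columns grow to the right and rows downward; lengths in m; the calibration is good to about 2 mm. A picture is of the moment at which its call begins: read the wrist's pose just before it.
- ctrl.sign_off(): hands the job in, once; it reports no verdict.
The state is a dict: "time": time; "qpos": joint angles; "dq": joint speeds; "joint_efforts": joint torques, N m; "eef_pos": TCP position; "tcp_rot": TCP orientation; "contact_force": force on the tool from outside, world axes, zero at the start; "wrist_torque": the same for the moment, N m; "opening": opening from 0.0 (shut) to 1.0 (fully open).
Only numpy, scipy, OpenCV 4.12 (cv2) and the standard library are available. Lean on these libraries where they do the work, as an engineer would, in place of code of your own. Each camera call takes 0.05 s, during which the arm holds its last target.

## Working session

There is one attempt and no reset: what is moved stays moved. The work goes in short steps, Python scripts to look and compute and a tool call to move; the robot and the scene stay as the last step left them, time stands still between calls to the robot, and variables do not carry over. Pictures are saved under pics/ and viewed, and the job is handed in when it is done.

Besides the shell and the picture viewer there is one more tool, called after ">>>" by a JSON object that holds its "name" and its "arguments", one argument or row to a line. jog_arm: Moves the arm, as the interface text tells. Its arguments: {"type":"object","properties":{"deltas":{"type":"array","items":{"type":"array"}},"force":{"type":"number"}},"required":["deltas"]}

```bash
mkdir -p pics; ls
cat > h.py <<'E'
import numpy as np, cv2
from plant import ctrl
from scipy.spatial.transform import Rotation as R
def st(): return ctrl.get_state()
def tool(s=None):
    s=s or st(); T=np.eye(4); T[:3,:3]=R.from_quat(s['tcp_rot']).as_matrix(); T[:3,3]=s['eef_pos']; return T
def cam(n):
    s=st(); c=ctrl.read_camera(n)
    c['W']=c['T'] if 'T' in c else tool(s)@c['mount']
    c['W']=np.array(c['W']); return c
def cloud(c):
    h,w=c['range_z'].shape
    u,v=np.meshgrid(np.arange(w),np.arange(h))
    K=np.array([[c['fx'],0,c['cx']],[0,c['fy'],c['cy']],[0,0,1.]])
    p=cv2.undistortPoints(np.stack([u,v],-1).reshape(-1,1,2).astype(np.float64),K,np.array([c['k1'],0,0,0.]))
    p=p.reshape(h,w,2); z=c['range_z']
    P=np.stack([p[...,0]*z,-p[...,1]*z,-z],-1)
    P=P@c['W'][:3,:3].T+c['W'][:3,3]; P[z<=0]=np.nan
    return P
def save(c,n,s=None):
    im=c['pixels']
    if s: im=cv2.resize(im[s[1]:s[3],s[0]:s[2]],None,fx=s[4],fy=s[4],interpolation=cv2.INTER_CUBIC)
    cv2.imwrite('pics/'+n,im)
def proj(c,p):
    q=np.linalg.inv(c['W'])@np.append(p,1); x,y=q[0]/-q[2],-q[1]/-q[2]; f=1+c['k1']*(x*x+y*y)
    return c['fx']*x*f+c['cx'],c['fy']*y*f+c['cy']
def delta(pos,rotm):
    """rotvec and shift in tool axes to reach world pose"""
    T=tool(); return R.from_matrix(T[:3,:3].T@rotm).as_rotvec(), T[:3,:3].T@(np.array(pos)-T[:3,3])
E
python3 - <<'E'
from h import *
np.set_printoptions(precision=3,suppress=True)
print(st()); print(tool())
for n in ['side','top','wrist']:
    c=cam(n); save(c,n+'0.png'); print(n,c['W'])
    np.savez('/tmp/'+n+'0.npz',**c)
E
```

```text
pics
{'time': 0.0, 'qpos': array([ 1.007,  0.287,  1.578, -0.   ,  1.279, -0.15 ]), 'dq': array([0.   , 0.001, 0.   , 0.   , 0.002, 0.   ]), 'joint_efforts': array([  0.   , -40.598, -29.262,  -0.   ,   0.006,   0.   ]), 'eef_pos': array([0.271, 0.617, 0.201]), 'tcp_rot': array([ 0.693, -0.146,  0.145, -0.691]), 'contact_force': array([ 0.45 , -0.417,  0.386]), 'wrist_torque': array([0.053, 0.029, 0.   ]), 'opening': 0.9982557805191884}
[[ 0.916 -0.001  0.402  0.271]
 [-0.402 -0.002  0.916  0.617]
 [-0.    -1.    -0.002  0.201]
 [ 0.     0.     0.     1.   ]]
side [[ 0.908  0.26  -0.328  0.064]
 [-0.419  0.573 -0.704 -0.972]
 [ 0.005  0.777  0.63   0.971]
 [ 0.     0.     0.     1.   ]]
top [[-0.137  0.966 -0.219  0.305]
 [-0.991 -0.133  0.035  0.036]
 [ 0.004  0.222  0.975  1.153]
 [ 0.     0.     0.     1.   ]]
wrist [[ 0.402 -0.875 -0.268  0.202]
 [ 0.916  0.384  0.12   0.648]
 [-0.002 -0.294  0.956  0.372]
 [ 0.     0.     0.     1.   ]]
```

View pics/side0.png

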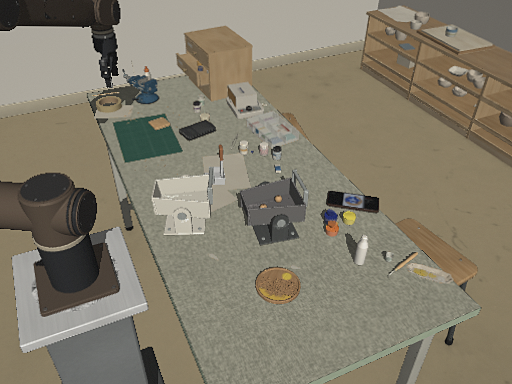

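View pics/top0.png

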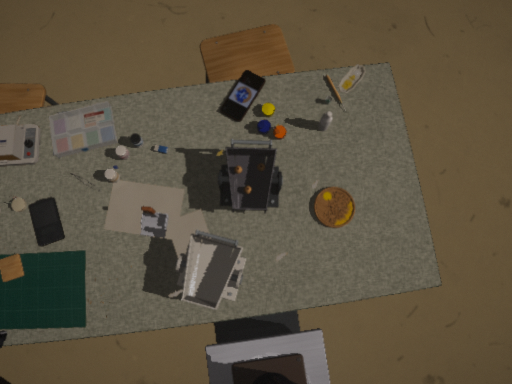

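View pics/wrist0.png

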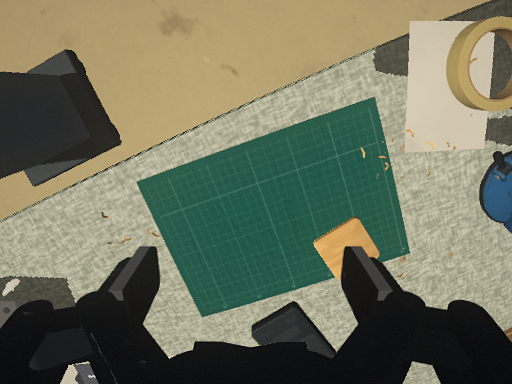

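The side and top views show the dark steel bin at top pixel (252,180), with the beads at about (240,170), (247,189) and (263,167). The white bin at (212,270) is a decoy. The scoop is at (150,218) and the plate at (334,208). I'll zoom in and measure.

Run:
```python
from h import *
np.set_printoptions(precision=3,suppress=True)
a=dict(np.load('/tmp/top0.npz')); b=dict(np.load('/tmp/side0.npz'))
save(a,'t_bin.png',(190,120,310,220,6)); save(a,'t_scoop.png',(100,170,200,250,7)); save(b,'s_bin.png',(200,140,330,250,6));save(b,'s_all.png',(140,130,300,250,5))
P=cloud(a)
for u,v in [(150,218),(148,211),(155,222),(334,208),(252,180),(240,170),(247,189),(263,167),(250,146),(212,270),(60,200),(280,250)]: print((u,v),P[v,u])
# stuff on map: z> 0.02 region bounds
Q=cloud(b)
for (u,v) in [(278,283),(221,150),(219,175)]: print('s',(u,v),Q[v,u])
```

```text
(150, 218) [0.516 0.269 0.005]
(148, 211) [0.515 0.25  0.116]
(155, 222) [0.502 0.255 0.009]
(334, 208) [ 0.473 -0.249  0.012]
(252, 180) [ 0.575 -0.029  0.053]
(240, 170) [0.602 0.001 0.073]
(247, 189) [ 0.546 -0.011  0.079]
(263, 167) [ 0.602 -0.062  0.073]
(250, 146) [ 0.692 -0.041 -0.003]
(212, 270) [0.348 0.11  0.055]
(60, 200) [0.604 0.529 0.002]
(280, 250) [ 0.379 -0.081 -0.003]
s (278, 283) [ 0.48  -0.248  0.007]
s (221, 150) [0.519 0.238 0.121]
s (219, 175) [0.519 0.269 0.001]
```

```bash
ls -la pics
```

```text
total 2412
drwxr-xr-x 2 agent agent   4096 Dec  7 13:40 .
drwxr-xr-x 3 agent agent   4096 Dec  7 13:40 ..
-rw-r--r-- 1 agent agent 483298 Dec  7 13:40 s_all.png
-rw-r--r-- 1 agent agent 500309 Dec  7 13:40 s_bin.png
-rw-r--r-- 1 agent agent 318186 Dec  7 13:40 side0.png
-rw-r--r-- 1 agent agent 312466 Dec  7 13:40 t_bin.png
-rw-r--r-- 1 agent agent 247173 Dec  7 13:40 t_scoop.png
-rw-r--r-- 1 agent agent 263024 Dec  7 13:40 top0.png
-rw-r--r-- 1 agent agent 320817 Dec  7 13:40 wrist0.png
```

View pics/t_bin.png

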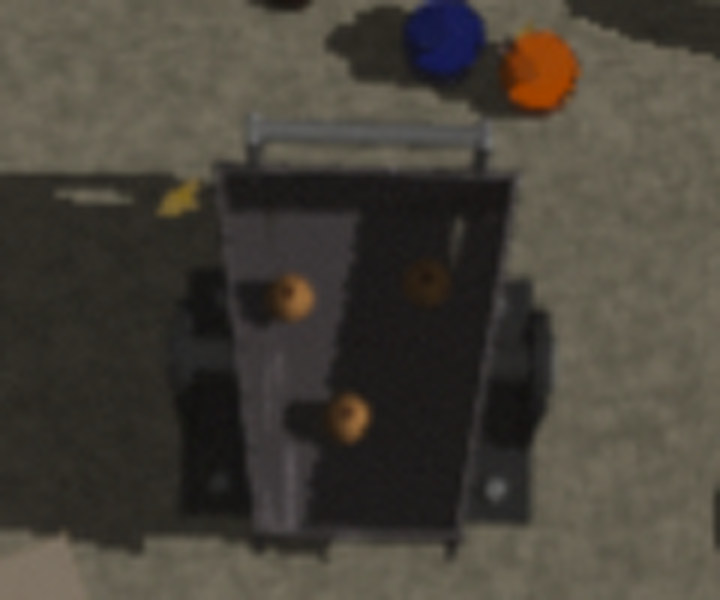

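View pics/t_scoop.png

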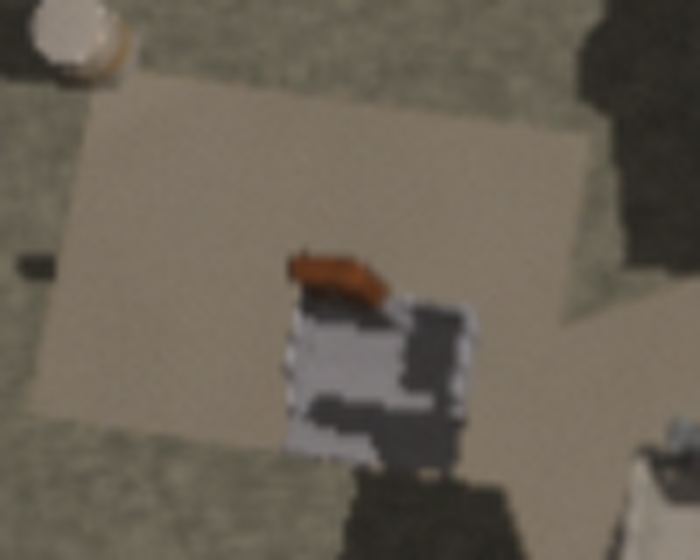

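View pics/s_all.png

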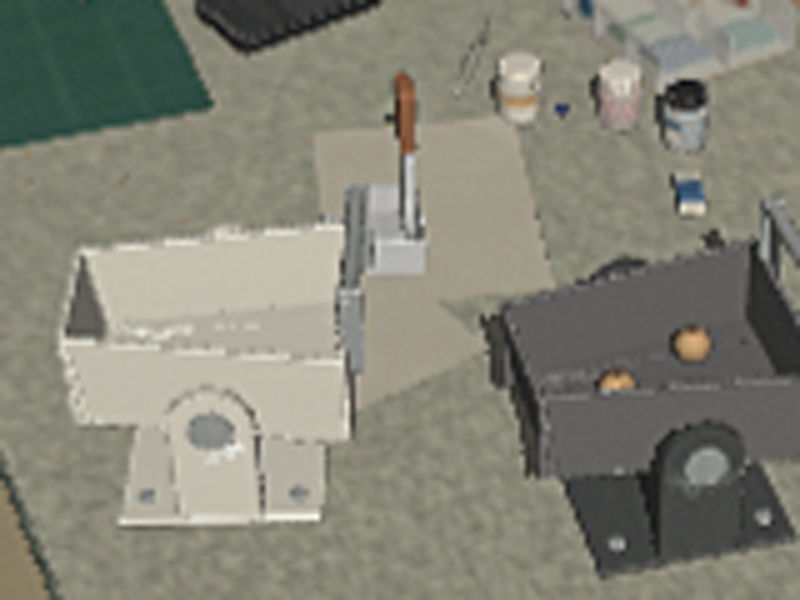

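Run:
```python
from h import *
np.set_printoptions(precision=3,suppress=True)
a=dict(np.load('/tmp/top0.npz')); b=dict(np.load('/tmp/side0.npz'))
for n,c in (('top',a),('side',b)):
    P=cloud(c).reshape(-1,3); P=P[~np.isnan(P[:,0])]
    m=(P[:,0]>.42)&(P[:,0]<.75)&(P[:,1]>-.16)&(P[:,1]<.1)
    q=P[m]
    bar=q[(q[:,2]>.13)&(q[:,2]<.16)&(q[:,0]>.62)]
    print(n,'bar',len(bar),bar.mean(0),bar.min(0),bar.max(0))
    d=bar-bar.mean(0);print(' dir',np.linalg.svd(d,full_matrices=False)[2][0])
    rim=q[(q[:,2]>.098)&(q[:,2]<.12)]
    print(' rim',len(rim),cv2.minAreaRect(rim[:,:2].astype(np.float32)),np.median(rim[:,2]))
    pl=P[(np.hypot(P[:,0]-.475,P[:,1]+.25)<.08)&(P[:,2]>.006)&(P[:,2]<.02)]
    print(' plate',len(pl),cv2.minEnclosingCircle(pl[:,:2].astype(np.float32)),pl.mean(0))
    s=P[(np.hypot(P[:,0]-.515,P[:,1]-.26)<.09)&(P[:,2]>.012)]
    g=s[s[:,2]>.082]; print(' grip',len(g),g.mean(0),g.min(0),g.max(0),cv2.minAreaRect(g[:,:2].astype(np.float32)))
    r=s[(s[:,2]<.045)]; print(' pan',len(r),cv2.minAreaRect(r[:,:2].astype(np.float32)),r.mean(0))
```

```text
top bar 174 [ 0.65  -0.036  0.149] [ 0.636 -0.086  0.131] [0.666 0.017 0.155]
 dir [-0.174 -0.985 -0.01 ]
 rim 450 ((0.5304090976715088, -0.01195315271615982), (0.164251908659935, 0.2618577182292938), 76.28563690185547) 0.11078518338614407
 plate 1269 ((0.47498834133148193, -0.246088445186615), 0.07446151226758957) [ 0.476 -0.25   0.011]
 grip 74 [0.518 0.249 0.119] [0.512 0.238 0.083] [0.527 0.265 0.135] ((0.5194447040557861, 0.2508889138698578), (0.028255153447389603, 0.009923882782459259), 72.67393493652344)
 pan 107 ((0.49657922983169556, 0.25824618339538574), (0.0721377283334732, 0.0645686537027359), 74.3453140258789) [0.507 0.251 0.023]
side bar 120 [ 0.651 -0.044  0.145] [ 0.638 -0.095  0.131] [0.666 0.015 0.151]
 dir [-0.149 -0.989 -0.014]
 rim 567 ((0.5714977979660034, -0.028159499168395996), (0.16647472977638245, 0.17700299620628357), 81.79492950439453) 0.10601219974670262
 plate 1146 ((0.47806990146636963, -0.2545582354068756), 0.061489205807447433) [ 0.476 -0.255  0.009]
 grip 61 [0.519 0.242 0.11 ] [0.512 0.233 0.084] [0.531 0.26  0.13 ] ((0.5207257866859436, 0.24632520973682404), (0.030565688386559486, 0.012268892489373684), 73.31322479248047)
 pan 94 ((0.5117591619491577, 0.25261688232421875), (0.07982434332370758, 0.03687076270580292), 74.40328216552734) [0.512 0.241 0.022]
```

```bash
cat >> h.py <<'E'
def Rs(yaw,pitch=0.):
    """object frame: yaw, then nose(-x)-down pitch"""
    return R.from_euler('z',yaw)*R.from_euler('y',-pitch)   # +x end up, z leans to -x
def tcpR(yaw,pitch=0.):
    M=Rs(yaw,pitch).as_matrix(); return np.stack([-M[:,1],-M[:,2],M[:,0]],1)
def show(pos,yaw,pitch=0.):
    w,d=delta(pos,tcpR(yaw,pitch)); print('turn',np.round(w,3).tolist(),'shift',np.round(d,4).tolist())
E
python3 - <<'E'
from h import *
print(Rs(0,.35).apply([.082,0,.070]))
show([.651,-.037,.27],-.17)
E
```

```text
[0.05302572 0.         0.09387371]
turn [0.002, 1.327, 0.001] shift [0.611, -0.0684, -0.4467]
```

>>> {"name": "jog_arm", "arguments": {
  "deltas": [
    [[0.0,1.327,0.0],[0.611,-0.068,-0.447],1],
    [[0.0,1.327,0.0],[0.611,-0.068,-0.447],1],
    [[0.0,1.327,0.0],[0.611,-0.068,-0.447],1],
    [[0.0,1.327,0.0],[0.611,-0.068,-0.447],1],
    [[0.0,1.327,0.0],[0.611,-0.068,-0.447],1],
    [[0.0,1.327,0.0],[0.611,-0.068,-0.447],1],
    [[0.0,1.327,0.0],[0.611,-0.068,-0.447],1],
    [[0.0,1.327,0.0],[0.611,-0.068,-0.447],1],
    [[0.0,1.327,0.0],[0.611,-0.068,-0.447],1],
    [[0.0,1.327,0.0],[0.611,-0.068,-0.447],1]
  ]
}}

```text
time: 0.98
eef_pos: [0.4797, 0.257, 0.239]
tcp_rot: [0.475, -0.524, 0.524, -0.474]
contact_force: [1.6, 0.0, -0.2]
opening: 0.998
```

```bash
cat > log.py <<'E'
from h import *
import json
s=st(); open('/tmp/log','a').write(json.dumps([list(map(float,s['qpos'])),list(map(float,s['eef_pos'])),list(map(float,s['tcp_rot']))])+'\n')
E
python3 - <<'E'
import log
from h import *
s=st();print(s['time'],s['eef_pos'],s['qpos'])
show([.651,-.037,.27],-.17)
E
```

```text
0.9833 [0.4796983  0.25698638 0.23904402] [ 3.05917115e-01 -2.98646130e-02  1.85769248e+00 -1.16826724e-03
  1.31522019e+00  4.05231007e-01]
turn [0.001, 0.071, 0.002] shift [0.2757, -0.0307, 0.1995]
```

Run:
```python
from h import *
c=cam('wrist'); save(c,'w1.png'); np.savez('/tmp/w1.npz',**c)
```

>>> {"name": "jog_arm", "arguments": {
  "deltas": [
    [[0.0,0.07,0.0],[0.276,-0.03,0.2],1],
    [[0.0,0.07,0.0],[0.276,-0.03,0.2],1],
    [[0.0,0.07,0.0],[0.276,-0.03,0.2],1],
    [[0.0,0.07,0.0],[0.276,-0.03,0.2],1],
    [[0.0,0.07,0.0],[0.276,-0.03,0.2],1],
    [[0.0,0.07,0.0],[0.276,-0.03,0.2],1],
    [[0.0,0.07,0.0],[0.276,-0.03,0.2],1],
    [[0.0,0.07,0.0],[0.276,-0.03,0.2],0.5],
    [[0.0,0.07,0.0],[0.276,-0.03,0.2],0.5],
    [[0.0,0.07,0.0],[0.276,-0.03,0.2],0.5]
  ]
}}

```text
time: 1.87
eef_pos: [0.654, -0.0489, 0.2718]
tcp_rot: [0.453, -0.541, 0.546, -0.451]
contact_force: [-0.3, -0.4, 0.5]
opening: 0.604
```

View pics/w1.png

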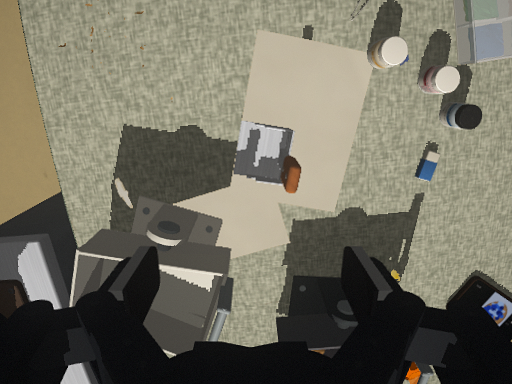

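Run:
```python
import log
from h import *
c=cam('wrist'); save(c,'w2.png'); np.savez('/tmp/w2.npz',**c)
s=st();print(s['time'],s['eef_pos'],s['qpos'],s['opening'])
```

```text
1.9167 [ 0.65299474 -0.04652517  0.27153088] [-0.22361521  0.19767884  1.55630923 -0.00533693  1.38443599 -0.04088143] 0.517752827779998
```

View pics/w2.png

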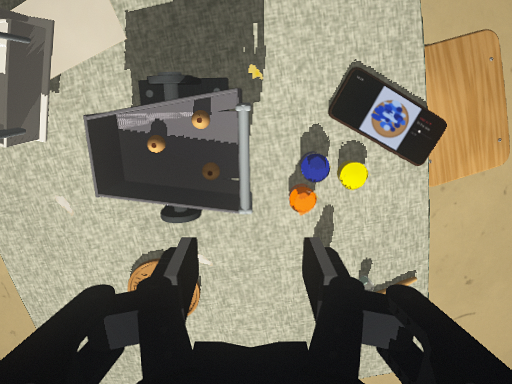

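The second wrist view shows the bar from (243,108) to (245,210) and three beads in the bin. The first wrist view shows the scoop pan at (263,152) and its grip at (292,174).

Run:
```python
from h import *
np.set_printoptions(precision=4,suppress=True)
c=dict(np.load('/tmp/w2.npz')); P=cloud(c).reshape(-1,3); P=P[~np.isnan(P[:,0])]
q=P[(P[:,0]>.42)&(P[:,0]<.72)&(P[:,1]>-.16)&(P[:,1]<.12)]
bar=q[(q[:,2]>.142)&(q[:,2]<.16)&(q[:,0]>.6)&(q[:,1]<.08)]
print('bar',len(bar),bar.mean(0),bar.min(0),bar.max(0), cv2.minAreaRect(bar[:,:2].astype(np.float32)))
rim=q[(q[:,2]>.105)&(q[:,2]<.116)]; 
import numpy as np
x=np.array([np.cos(.17),-np.sin(.17)]);y=np.array([np.sin(.17),np.cos(.17)])
print('rim',rim.min(0),rim.max(0),np.percentile(rim[:,:2]@x,[1,5,50,95,99]),np.percentile(rim[:,:2]@y,[1,5,50,95,99]),(bar.mean(0)[:2]@x,bar.mean(0)[:2]@y))
L,C=np.histogram(q[:,2],bins=np.arange(0,.17,.005));print(dict(zip(np.round(C,3),L)))
c=dict(np.load('/tmp/w1.npz')); P=cloud(c).reshape(-1,3); P=P[~np.isnan(P[:,0])]
s=P[np.hypot(P[:,0]-.505,P[:,1]-.255)<.07]
g=s[s[:,2]>.1]; print('grip',len(g),g.mean(0),g.max(0),cv2.minAreaRect(g[:,:2].astype(np.float32)))
g=s[(s[:,2]>.018)&(s[:,2]<.035)]; print('pan',len(g),cv2.minAreaRect(g[:,:2].astype(np.float32)))
```

```text
bar 1153 [ 0.6518 -0.0321  0.1481] [ 0.6362 -0.0879  0.1421] [0.6657 0.0171 0.1514] ((0.6506929993629456, -0.03554690629243851), (0.10544797778129578, 0.01274446863681078), 80.08039855957031)
rim [ 0.4201 -0.1017  0.105 ] [0.6589 0.1197 0.116 ] [0.3987 0.4022 0.528  0.6411 0.6433] [0.0104 0.0138 0.0916 0.1753 0.188 ] (np.float64(0.647795519086456), np.float64(0.07866700200367505))
{np.float64(0.0): np.int64(5057), np.float64(0.005): np.int64(773), np.float64(0.01): np.int64(27), np.float64(0.015): np.int64(185), np.float64(0.02): np.int64(29), np.float64(0.025): np.int64(13), np.float64(0.03): np.int64(234), np.float64(0.035): np.int64(24), np.float64(0.04): np.int64(8), np.float64(0.045): np.int64(40), np.float64(0.05): np.int64(9325), np.float64(0.055): np.int64(380), np.float64(0.06): np.int64(444), np.float64(0.065): np.int64(668), np.float64(0.07): np.int64(911), np.float64(0.075): np.int64(604), np.float64(0.08): np.int64(779), np.float64(0.085): np.int64(623), np.float64(0.09): np.int64(668), np.float64(0.095): np.int64(841), np.float64(0.1): np.int64(538), np.float64(0.105): np.int64(1107), np.float64(0.11): np.int64(966), np.float64(0.115): np.int64(3), np.float64(0.12): np.int64(16), np.float64(0.125): np.int64(4), np.float64(0.13): np.int64(7), np.float64(0.135): np.int64(6), np.float64(0.14): np.int64(42), np.float64(0.145): np.int64(1055), np.float64(0.15): np.int64(57), np.float64(0.155): np.int64(0), np.float64(0.16): np.int64(0)}
grip 27679 [0.5002 0.265  0.3352] [0.5552 0.2795 0.3634] ((0.49504554271698, 0.25922486186027527), (0.034337762743234634, 0.11910028755664825), 82.65657806396484)
pan 285 ((0.5044739842414856, 0.25598958134651184), (0.06918112188577652, 0.04557228088378906), 74.501953125)
```

Run:
```python
from h import *
show([.6507,-.0355,.126],-.173)
```

```text
turn [-0.003, -0.009, 0.005] shift [-0.0112, 0.1455, -0.0047]
```

>>> {"name": "jog_arm", "arguments": {
  "deltas": [
    [[0,-0.009,0.004],[-0.011,0.03,-0.005],0.5],
    [[0,-0.009,0.004],[-0.011,0.07,-0.005],0.5],
    [[0,-0.009,0.004],[-0.011,0.11,-0.005],0.5],
    [[0,-0.009,0.004],[-0.011,0.1455,-0.005],0.5],
    [[0,-0.009,0.004],[-0.011,0.1455,-0.005],0.5],
    [[0,-0.009,0.004],[-0.011,0.1455,-0.005],0],
    [[0,-0.009,0.004],[-0.011,0.1455,-0.005],0],
    [[0,-0.009,0.004],[-0.011,0.1455,-0.005],0],
    [[0,-0.009,0.004],[-0.011,0.1455,-0.005],0],
    [[0,-0.009,0.004],[-0.011,0.1455,-0.005],0]
  ],
  "force": 30
}}

```text
time: 2.75
eef_pos: [0.6518, -0.0358, 0.1289]
tcp_rot: [0.454, -0.539, 0.544, -0.456]
contact_force: [-0.7, -0.6, -0.2]
opening: -0.004
```

Run:
```python
import log
from h import *
s=st();print(s['time'],s['eef_pos'],s['qpos'],s['opening'],s['contact_force'])
c=cam('wrist'); save(c,'w3.png')
x=np.array([np.cos(.173),-np.sin(.173),0]);z=np.array([0,0,1.])
for t in np.linspace(0,.36,7)[1:]:
    b=Rs(0,t).apply([.082,0,.07])-np.array([.082,0,.07]); print(round(t,2),np.round(b,4))
p=st()['eef_pos']; b=Rs(0,.35).apply([.082,0,.07])-np.array([.082,0,.07])
show(p+b[0]*x+b[2]*z,-.173)
```

```text
2.75 [ 0.65183054 -0.035807    0.12890271] [-2.09515451e-01  2.99019792e-01  1.69936383e+00 -1.39472646e-03
  1.13564242e+00 -3.64305585e-02] -0.004145538287632645 [-0.73896056 -0.59060706 -0.19991774]
0.06 [-0.0043  0.      0.0048]
0.12 [-0.009   0.      0.0093]
0.18 [-0.0139  0.      0.0135]
0.24 [-0.019   0.      0.0175]
0.3 [-0.0243  0.      0.0211]
0.36 [-0.0299  0.      0.0244]
turn [-0.007, 0.0, 0.002] shift [0.0, -0.0241, -0.0288]
```

View pics/w3.png

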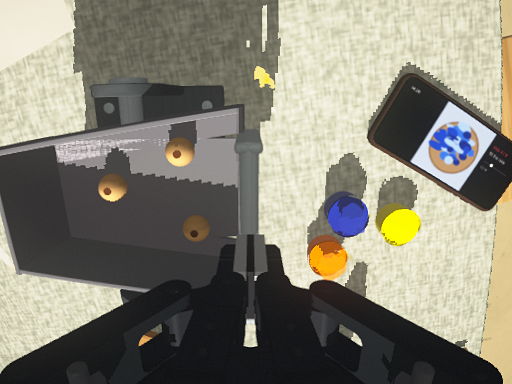

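Run:
```python
from h import *
c=cam('wrist'); save(c,'w4.png',(190,120,320,330,3)) 
P=cloud(c)
for v in range(190,330,10): print(v,[ (u,np.round(P[v,u],3).tolist()) for u in (238,250,262)])
c=cam('side'); save(c,'s4.png',(230,130,330,250,5))
```

```text
190 [(238, [0.642, -0.035, 0.052]), (250, [0.656, -0.007, 0.15]), (262, [0.661, -0.055, -0.001])]
200 [(238, [0.64, -0.043, 0.052]), (250, [0.655, -0.012, 0.149]), (262, [0.659, -0.065, -0.0])]
210 [(238, [0.639, -0.052, 0.053]), (250, [0.654, -0.018, 0.148]), (262, [0.657, -0.076, -0.002])]
220 [(238, [0.637, -0.061, 0.052]), (250, [0.653, -0.023, 0.149]), (262, [0.656, -0.087, -0.002])]
230 [(238, [0.635, -0.069, 0.053]), (250, [0.652, -0.029, 0.149]), (262, [0.654, -0.097, -0.001])]
240 [(238, [0.647, -0.024, 0.168]), (250, [0.653, -0.025, 0.168]), (262, [0.658, -0.025, 0.169])]
250 [(238, [0.648, -0.024, 0.178]), (250, [0.653, -0.025, 0.177]), (262, [0.658, -0.026, 0.177])]
260 [(238, [0.648, -0.024, 0.186]), (250, [0.653, -0.025, 0.186]), (262, [0.657, -0.026, 0.186])]
270 [(238, [0.648, -0.024, 0.193]), (250, [0.653, -0.025, 0.194]), (262, [0.657, -0.026, 0.193])]
280 [(238, [0.648, -0.024, 0.201]), (250, [0.652, -0.029, 0.194]), (262, [0.657, -0.025, 0.202])]
290 [(238, [0.649, -0.024, 0.207]), (250, [0.651, -0.033, 0.195]), (262, [0.657, -0.025, 0.208])]
300 [(238, [0.649, -0.023, 0.214]), (250, [0.65, -0.038, 0.194]), (262, [0.656, -0.024, 0.214])]
310 [(238, [0.649, -0.022, 0.22]), (250, [0.65, -0.043, 0.194]), (262, [0.656, -0.023, 0.22])]
320 [(238, [0.649, -0.026, 0.22]), (250, [0.642, -0.085, 0.149]), (262, [0.656, -0.027, 0.221])]
```

View pics/w4.png

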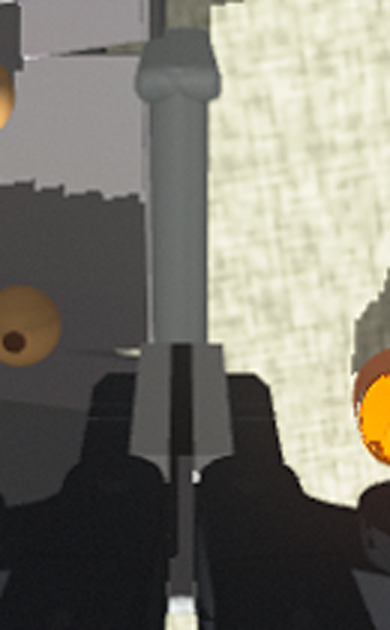

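View pics/s4.png

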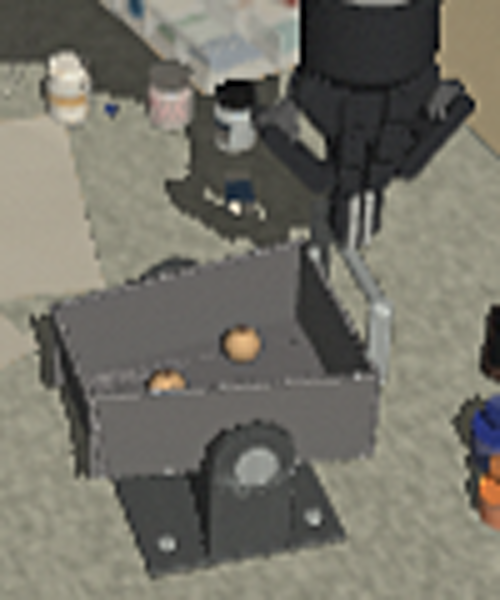

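Run:
```python
from h import *
np.set_printoptions(precision=4,suppress=True)
for f in ['wrist0','w2']:
    c=dict(np.load(f'/tmp/{f}.npz')); W=c['W']; c['W']=c['mount']; P=cloud(c)
    print(f); 
    for v in range(240,300,8): print(v,[(u,P[v,u]) for u in ((130,146,352,370) if f=='wrist0' else (176,186,316,330))])
    print(proj(c,np.zeros(3)))
c=cam('wrist'); c['W']=c['mount']; P=cloud(c); m=(P[...,2]>-.02)&(P[...,2]<.02)&(P[...,0]>-.03)&(P[...,0]<.03)&(P[...,1]>-.1)
m[:236]=False
print('now',P[m][:,1].max(),proj(c,np.zeros(3)),proj(c,np.array([0,-.019,0])),proj(c,np.array([-.011,-.02,0])))
print(c['mount'])
for v in range(234,244): print(v,P[v,245],P[v,256])
```

```text
wrist0
240 [(130, array([ 0.1073,  0.2026, -0.1585])), (146, array([ 0.1068,  0.2021, -0.1367])), (352, array([0.1009, 0.1898, 0.1286])), (370, array([0.1007, 0.1889, 0.1516]))]
248 [(130, array([ 0.1192,  0.2029, -0.16  ])), (146, array([-0.0109, -0.0471, -0.0462])), (352, array([-0.0109, -0.047 ,  0.0444])), (370, array([0.1131, 0.1911, 0.154 ]))]
256 [(130, array([ 0.1308,  0.2021, -0.1612])), (146, array([-0.0107, -0.0539, -0.044 ])), (352, array([-0.0107, -0.054 ,  0.0423])), (370, array([0.1247, 0.191 , 0.1554]))]
264 [(130, array([-0.0111, -0.0614, -0.0482])), (146, array([-0.0091, -0.0578, -0.043 ])), (352, array([-0.0081, -0.0561,  0.0419])), (370, array([-0.0115, -0.0621,  0.047 ]))]
272 [(130, array([-0.0116, -0.0681, -0.0457])), (146, array([-0.0054, -0.0579, -0.0434])), (352, array([-0.0043, -0.056 ,  0.0424])), (370, array([-0.0105, -0.0663,  0.0456]))]
280 [(130, array([-0.0109, -0.0724, -0.0443])), (146, array([-0.0029, -0.0599, -0.0431])), (352, array([-0.0012, -0.0572,  0.0423])), (370, array([-0.011 , -0.0725,  0.0433]))]
288 [(130, array([-0.01  , -0.0761, -0.0431
[... 2074 characters left out ...]
[[ 0.0002 -0.9556 -0.2948 -0.0749]
 [ 0.0003  0.2948 -0.9556 -0.1713]
 [ 1.      0.0001  0.0004 -0.0002]
 [ 0.      0.      0.      1.    ]]
234 [-0.0106 -0.0328 -0.0027] [-0.011  -0.0337  0.0025]
235 [-0.0107 -0.0342 -0.0027] [-0.0105 -0.0337  0.0025]
236 [-0.0108 -0.0355 -0.0027] [-0.0107 -0.0351  0.0025]
237 [-0.011  -0.0369 -0.0026] [-0.0108 -0.0364  0.0025]
238 [-0.0112 -0.0385 -0.0026] [-0.0112 -0.0384  0.0025]
239 [-0.0105 -0.0381 -0.0026] [-0.0114 -0.0399  0.0024]
240 [-0.0107 -0.0394 -0.0026] [-0.0109 -0.0398  0.0024]
241 [-0.0109 -0.0409 -0.0026] [-0.0105 -0.04    0.0024]
242 [-0.0106 -0.0413 -0.0026] [-0.0107 -0.0415  0.0024]
243 [-0.0107 -0.0425 -0.0025] [-0.0111 -0.0433  0.0024]
```

Run:
```python
from h import *
np.set_printoptions(precision=4,suppress=True)
c=cam('side'); P=cloud(c)
for v in range(164,186,2): print(v,[P[v,u] for u in (299,302,305)])
print(proj(c,st()['eef_pos']))
c=cam('top');P=cloud(c);q=P.reshape(-1,3);q=q[(np.hypot(q[:,0]-.652,q[:,1]+.036)<.03)];print(np.histogram(q[:,2],bins=np.arange(-.01,.3,.01)))
```

```text
164 [array([ 0.6389, -0.0489,  0.2148]), array([ 0.6575, -0.0348,  0.2004]), array([ 0.6567, -0.0514,  0.2112])]
166 [array([ 0.6409, -0.0465,  0.2059]), array([ 0.6521, -0.0442,  0.2011]), array([ 0.6564, -0.0528,  0.2055])]
168 [array([ 0.6406, -0.0478,  0.2   ]), array([ 0.6515, -0.0461,  0.1957]), array([ 0.6569, -0.053 ,  0.1986])]
170 [array([ 0.6451, -0.0416,  0.1878]), array([ 0.6502, -0.0491,  0.1912]), array([ 0.6633, -0.0441,  0.184 ])]
172 [array([ 0.6437, -0.0447,  0.1833]), array([ 0.652 , -0.0471,  0.1824]), array([ 0.6624, -0.0465,  0.1789])]
174 [array([ 0.645 , -0.0434,  0.1751]), array([ 0.6529, -0.0466,  0.1749]), array([ 0.6651, -0.0432,  0.1689])]
176 [array([ 0.6442, -0.0457,  0.1699]), array([ 0.6513, -0.0501,  0.1706]), array([ 0.6623, -0.0485,  0.1662])]
178 [array([ 0.6463, -0.0432,  0.1605]), array([ 0.6521, -0.0498,  0.1631]), array([ 0.7811,  0.1335, -0.0011])]
180 [array([ 0.6512, -0.0363,  0.1471]), array([ 0.7655,  0.1267, -0.0001]), array([0.7743, 0.1219, 0.0004])]
182 [array([ 0.6481, -0.0421,  0.1448]), array([ 0.6541, -0.0486,  0.1474]), array([ 0.7701,  0.1142, -0.0015])]
184 [array([ 0.7455,  0.1117, -0.0004]), array([ 0.649 , -0.0575,  0.1481]), array([ 0.7654,  0.1058, -0.0026])]
(np.float64(298.2013586384564), np.float64(185.66919513695166))
(array([0, 0, 0, 0, 0, 0, 0, 0, 0, 0, 0, 0, 0, 0, 0, 0, 0, 0, 0, 0, 0, 0,
       0, 0, 0, 0, 0, 0, 0, 0]), array([-0.01,  0.  ,  0.01,  0.02,  0.03,  0.04,  0.05,  0.06,  0.07,
        0.08,  0.09,  0.1 ,  0.11,  0.12,  0.13,  0.14,  0.15,  0.16,
        0.17,  0.18,  0.19,  0.2 ,  0.21,  0.22,  0.23,  0.24,  0.25,
        0.26,  0.27,  0.28,  0.29]))
```

Three cameras agree on a mismatch: the shut fingers really end about 33 mm behind the reported TCP (tips at z≈0.162, reported z 0.129), so they closed above the bar. I'll carry this offset from here on, putting the effective grasp point about 52 mm behind the reported TCP. Next I reopen, go 36 mm lower and grip.

>>> {"name": "jog_arm", "arguments": {
  "deltas": [
    [[0,0,0],[0,0,0],0.5],
    [[0,0,0],[0,0,0],0.5],
    [[0,0,0],[0,0,0],0.5],
    [[0,0,0],[0,0.0,0],0.5],
    [[0,0,0],[0,0.018,0],0.5],
    [[0,0,0],[0,0.036,0],0.5],
    [[0,0,0],[0,0.036,0],0.4],
    [[0,0,0],[0,0.036,0],0],
    [[0,0,0],[0,0.036,0],0],
    [[0,0,0],[0,0.036,0],0]
  ],
  "force": 30
}}

```text
time: 3.88
eef_pos: [0.6513, -0.0359, 0.0911]
tcp_rot: [0.454, -0.539, 0.543, -0.456]
contact_force: [1.2, 0.7, -2.7]
opening: 0.106
```

>>> {"name": "jog_arm", "arguments": {
  "deltas": [
    [[0,0,0],[0,0,0],0],
    [[0,0,0],[0,0,0],0],
    [[0,0,0],[0,0,0],0]
  ]
}}

```text
time: 4.13
eef_pos: [0.6513, -0.0359, 0.0911]
tcp_rot: [0.454, -0.539, 0.543, -0.456]
contact_force: [0.6, -0.7, -3.2]
opening: 0.101
```

Run:
```python
import log
from h import *
s=st();print(s['time'],s['eef_pos'],s['opening'],s['contact_force'])
c=cam('wrist'); save(c,'w5.png',(150,80,350,330,2.4))
```

```text
4.1333 [ 0.65130218 -0.03594233  0.091105  ] 0.1012626708040473 [ 0.58109412 -0.72400899 -3.1679363 ]
```

View pics/w5.png

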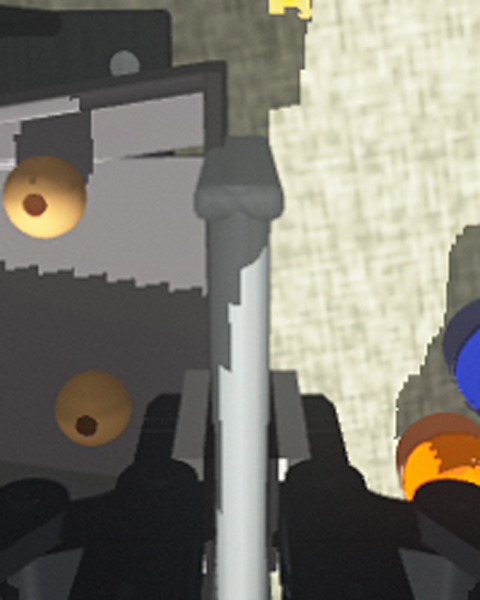

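The bar is now held between the pads (opening 0.10). I'll follow the arc to tip the bin.

>>> {"name": "jog_arm", "arguments": {
  "deltas": [
    [[0,0,0],[0,-0.0025,-0.0022],0],
    [[0,0,0],[0,-0.0048,-0.0043],0],
    [[0,0,0],[0,-0.0071,-0.0066],0],
    [[0,0,0],[0,-0.0093,-0.009],0],
    [[0,0,0],[0,-0.0115,-0.0115],0],
    [[0,0,0],[0,-0.0135,-0.0139],0],
    [[0,0,0],[0,-0.0155,-0.0165],0],
    [[0,0,0],[0,-0.0175,-0.019],0],
    [[0,0,0],[0,-0.0193,-0.0217],0],
    [[0,0,0],[0,-0.0211,-0.0243],0]
  ]
}}

```text
time: 5.02
eef_pos: [0.6279, -0.032, 0.113]
tcp_rot: [0.454, -0.539, 0.544, -0.456]
contact_force: [5.5, -1.7, -7.4]
opening: 0.105
```

>>> {"name": "jog_arm", "arguments": {
  "deltas": [
    [[0,0,0],[0,-0.0018,-0.0025],0],
    [[0,0,0],[0,-0.0034,-0.005],0],
    [[0,0,0],[0,-0.005,-0.0085],0],
    [[0,0,0],[0,-0.005,-0.0085],0],
    [[0,0,0],[0,-0.005,-0.0085],0],
    [[0,0,0],[0,-0.005,-0.0085],0]
  ]
}}

```text
time: 5.52
eef_pos: [0.6233, -0.0312, 0.1167]
tcp_rot: [0.451, -0.536, 0.547, -0.459]
contact_force: [19.4, -2.4, -18.9]
opening: 0.101
```

Run:
```python
import log
from h import *
s=st();print(s['time'],s['eef_pos'],s['opening'],s['contact_force'])
x=np.array([np.cos(.173),-np.sin(.173),0]); d=s['eef_pos']-np.array([.6513,-.0359,.0911]); print('moved',d@x,d[2],d)
c=cam('wrist'); save(c,'w6.png'); np.savez('/tmp/w6.npz',**c)
c=cam('side'); save(c,'s6.png',(220,150,320,260,5))
```

```text
5.5167 [ 0.6232609  -0.03123688  0.11669656] 0.10128994364261473 [ 19.40779945  -2.44966512 -18.88238892]
moved -0.02842325452767728 0.025596564454137452 [-0.0280391   0.00466312  0.02559656]
```

View pics/w6.png

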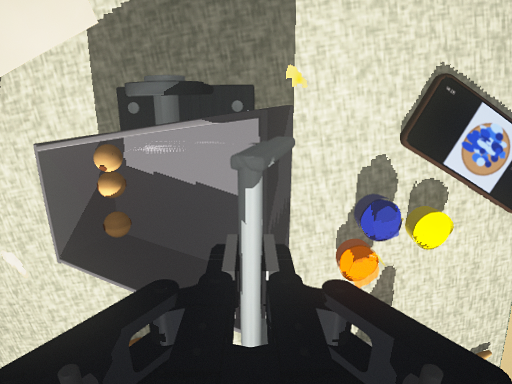

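View pics/s6.png

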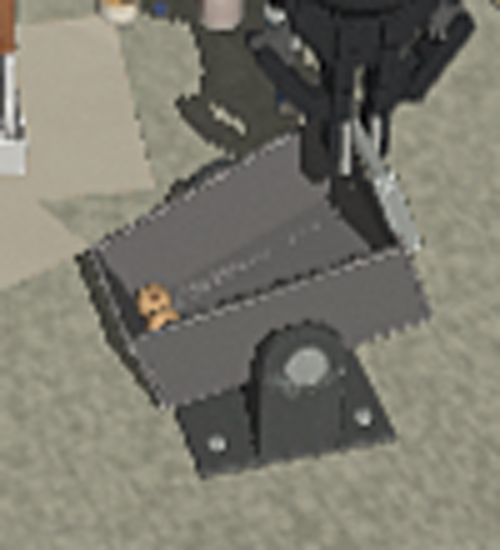

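The bin is at its stop: the reaction force climbed to about 27 N and the bar moved (-28, +26) mm, matching the stop. The three beads are in a row along the nose at (108,157), (112,184) and (117,223). I'll release and rise.

>>> {"name": "jog_arm", "arguments": {
  "deltas": [
    [[0,0,0],[0,0.001,0.002],0],
    [[0,0,0],[0,0.001,0.002],0.5],
    [[0,0,0],[0,0.001,0.002],0.5],
    [[0,0,0],[0,0.001,0.002],0.5],
    [[0,0,0],[0,0,0.002],0.5],
    [[0,0,0],[0,-0.04,0.0],0.5],
    [[0,0,0],[0,-0.08,0.0],0.5],
    [[0,0,0],[0,-0.12,0.0],0.6],
    [[0,0,0],[0,-0.15,0],0.6],
    [[0,0,0],[0,-0.15,0],0.6]
  ]
}}

```text
time: 6.45
eef_pos: [0.624, -0.0312, 0.2776]
tcp_rot: [0.447, -0.531, 0.551, -0.463]
contact_force: [0.8, -0.4, 1.9]
opening: 0.601
```

Run:
```python
import log
from h import *
np.set_printoptions(precision=4,suppress=True)
s=st();print(s['time'],s['eef_pos'],s['opening'],s['contact_force'])
c=cam('wrist'); save(c,'w7.png'); np.savez('/tmp/w7.npz',**c)
c=cam('top'); save(c,'t7.png',(140,140,300,260,5)); np.savez('/tmp/t7.npz',**c)
c=cam('side'); save(c,'s7.png',(190,130,350,250,5)); np.savez('/tmp/s7.npz',**c)
```

```text
6.45 [ 0.624  -0.0312  0.2776] 0.6010313633936757 [ 0.7888 -0.362   1.9179]
```

View pics/w7.png

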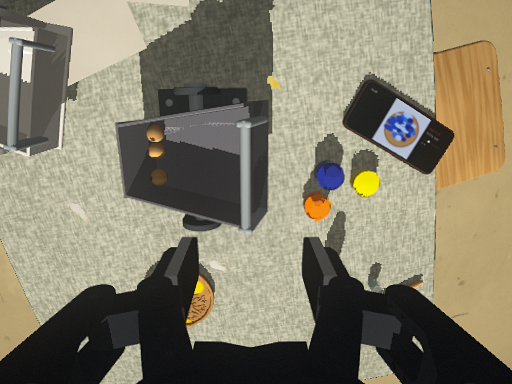

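View pics/t7.png

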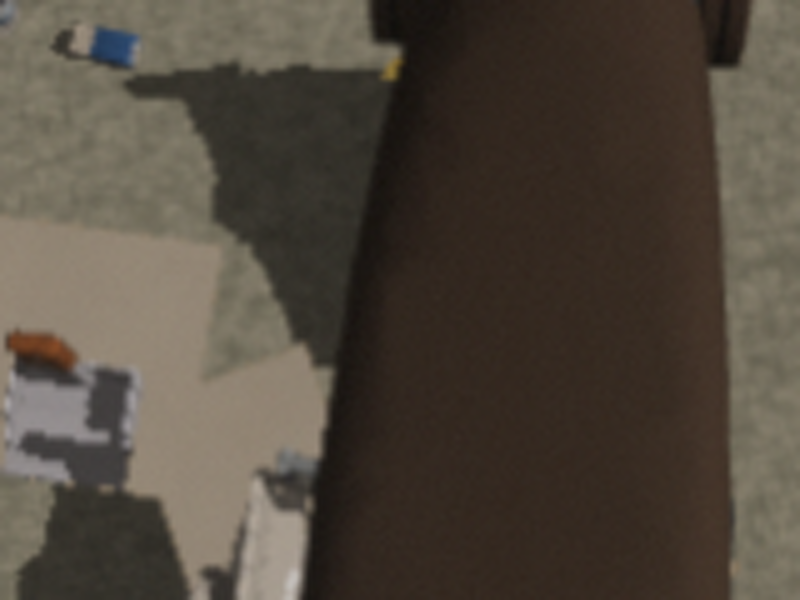

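```bash
cat >> h.py <<'E'
PIV=np.array([.5699,-.0214,.075]); BY=-.173; TH=.35
def nose():
    r=Rs(BY,TH); T=np.eye(4); T[:3,:3]=r.as_matrix(); T[:3,3]=PIV+r.apply([-.075,0,-.022]); return T
E
python3 - <<'E'
from h import *
np.set_printoptions(precision=4,suppress=True)
N=nose(); Ni=np.linalg.inv(N); print(N)
for f in ['w7','w6']:
    c=dict(np.load(f'/tmp/{f}.npz')); P=cloud(c); Q=P@Ni[:3,:3].T+Ni[:3,3]
    q=Q.reshape(-1,3)
    fl=q[(q[:,0]>.05)&(q[:,0]<.13)&(abs(q[:,1])<.035)&(abs(q[:,2])<.012)]
    A=np.c_[fl[:,:2],np.ones(len(fl))]; print(f,'floor z=ax+by+c',np.linalg.lstsq(A,fl[:,2],rcond=None)[0],len(fl))
    nw=q[(q[:,2]>.025)&(q[:,2]<.05)&(abs(q[:,1])<.035)&(q[:,0]<.02)&(q[:,0]>-.03)]
    A=np.c_[nw[:,1:],np.ones(len(nw))]; print('nosewall x=a y+b z+c',np.linalg.lstsq(A,nw[:,0],rcond=None)[0],len(nw))
    for sgn in (1,-1):
        sw=q[(q[:,2]>.02)&(q[:,2]<.05)&(q[:,0]>.03)&(q[:,0]<.13)&(sgn*q[:,1]>.03)&(sgn*q[:,1]<.075)]
        if len(sw)>50: A=np.c_[sw[:,[0,2]],np.ones(len(sw))]; print('side',sgn,np.linalg.lstsq(A,sw[:,1],rcond=None)[0],len(sw))
    hsv=cv2.cvtColor(c['pixels'],cv2.COLOR_BGR2HSV)
    m=(hsv[...,1]>90)&(hsv[...,0]<25)&(Q[...,0]<.05)&(Q[...,0]>-.02)&(abs(Q[...,1])<.06)&(Q[...,2]>.002)&(Q[...,2]<.06)
    n,l,s,ce=cv2.connectedComponentsWithStats(m.astype(np.uint8))
    from scipy.optimize import least_squares
    for i in range(1,n):
        if s[i,4]>30:
            p=Q[l==i]; r=least_squares(lambda o:np.linalg.norm(p-o,axis=1)-.011,p.mean(0)-[0,0,.008]).x
            print('blob',ce[i],s[i,4],'mean',p.mean(0),'fit',r)
E
```

```text
[[ 0.9254  0.1721 -0.3378  0.5079]
 [-0.1617  0.9851  0.059  -0.0106]
 [ 0.3429 -0.      0.9394  0.0286]
 [ 0.      0.      0.      1.    ]]
w7 floor z=ax+by+c [-0.0115  0.0069  0.0001] 2815
nosewall x=a y+b z+c [-0.0122 -0.153   0.0002] 875
side 1 [0.0586 0.1491 0.0568] 257
side -1 [-0.1393  0.035  -0.0449] 868
blob [155.2745 141.6404] 470 mean [0.013  0.017  0.0169] fit [0.0115 0.0171 0.0154]
blob [158.5755 176.7311] 212 mean [ 0.0135 -0.0286  0.0169] fit [ 0.0091 -0.0306  0.011 ]
w6 floor z=ax+by+c [-0.0025  0.004  -0.0005] 6420
nosewall x=a y+b z+c [-0.0053 -0.1541 -0.    ] 2720
side 1 [0.1849 0.4175 0.0403] 747
side -1 [-0.1426 -0.0049 -0.0429] 1669
blob [109.1484 170.1123] 1193 mean [0.0141 0.0179 0.0156] fit [0.0121 0.0181 0.0139]
blob [116.6453 224.0256] 547 mean [ 0.0142 -0.0276  0.0154] fit [ 0.0094 -0.0303  0.0104]
```

Bead, floor and nose-wall positions agree with the given geometry to about 1 mm. In the nose frame the beads sit at y ≈ +0.029, +0.007 and -0.030. Before grasping the scoop I'll fit a quick kinematic model to check the reach for the steep scooping pitch.

```bash
cat > kin.py <<'E'
from h import *
import json
from scipy.optimize import least_squares
D=[json.loads(l) for l in open('/tmp/log')]
D.append([[1.007,.287,1.578,0,1.279,-.15],[.271,.617,.201],[.693,-.146,.145,-.691]])
def fk(q,p):
    a,h,L1,L2,L3,d,c=p
    e=R.from_euler
    T=e('z',q[0])
    # planar in x-z: pitch from vertical
    def v(t,l): return np.array([l*np.sin(t),0,l*np.cos(t)])
    t1=q[1];t2=q[1]+q[2]
    pos=np.array([a,0,h])+v(t1,L1)+v(t2+c,L2)
    r=e('y',t2)*e('z',q[3])*e('y',q[4])*e('z',q[5])
    pos=pos+np.array([0,d,0])+r.apply([0,0,L3])
    return T.apply(pos),(T*r)
def res(p): return np.concatenate([fk(q,p)[0]-np.array(x) for q,x,_ in D]+[(p-P0)*1e-4])
P0=np.array([0,.15,.4,.4,.3,.1,0.])
F=least_squares(res,P0); p=F.x
if __name__=='__main__':
    np.set_printoptions(precision=4,suppress=True)
    print(p,np.abs(res(p)[:-7]).max(),len(D))
    for q,x,r in D[:3]: 
        M=R.from_quat(r).as_matrix(); K=fk(q,p)[1].as_matrix(); print((K.T@M).round(2).tolist())
E
python3 kin.py
```

```text
[-0.0001  0.2436  0.4424  0.5728  0.2819  0.1009  0.035 ] 0.00025961621063341767 7
[[-0.0, -0.0, -1.0], [-1.0, 0.0, 0.0], [0.0, 1.0, -0.0]]
[[0.0, -0.0, -1.0], [-1.0, 0.0, 0.0], [0.0, 1.0, -0.0]]
[[-0.0, -0.0, -1.0], [-1.0, 0.0, 0.0], [0.0, 1.0, -0.0]]
```

```bash
cat >> kin.py <<'E'
FIX=R.from_matrix([[0,0,-1.],[-1,0,0],[0,1,0]])  # K.T@M
def ik(pos,rotm,p,q0=(-.2,.3,1.7,0,1.1,0)):
    lo=np.array([-2.77,-.9,.21,-1.53,.24,-2.84]);hi=np.array([2.77,2.22,2.48,4.67,2.81,2.84])
    def f(q):
        x,r=fk(q,p); return np.r_[(x-pos)*10,((r*FIX).inv()*R.from_matrix(rotm)).as_rotvec()]
    s=least_squares(f,np.clip(q0,lo+.01,hi-.01),bounds=(lo,hi)); return s.x,np.abs(s.fun).max()
GZ=.105; OFF=.052
def scoop_in(xl,yl,zl,a,yaw=BY):
    """scoop pose with lip underside at nose-frame (xl,yl,zl), pitch a relative to bin -> scoop pos, total pitch"""
    N=nose(); lip=N[:3,3]+N[:3,:3]@np.array([xl,yl,zl]); r=Rs(yaw,TH+a)
    return lip-r.apply([-.032,0,.0064]), TH+a
def tcp_for(pos,yaw,pitch,gz=GZ,gx=.026,gy=0):
    return pos+Rs(yaw,pitch).apply([gx,gy,gz])+Rs(yaw,pitch).apply([0,0,-1])*OFF
E
python3 - <<'E'
from kin import *
np.set_printoptions(precision=3,suppress=True)
for L3 in (.2,.25,.282,.32):
    pp=p.copy(); pp[1]+=L3-pp[4]; pp[4]=L3
    for a in (.22,.1,-.35):
        pos,pi=scoop_in(.004,.005,0.,a); t=tcp_for(pos,BY,pi); print(L3,a,pos,t,*ik(t,tcpR(BY,pi),pp))
E
```

```text
0.2 0.22 [ 0.542 -0.012  0.042] [ 0.536 -0.01   0.101] [-0.218 -0.11   2.266  0.06   0.417 -0.092] 1.1102230246251565e-15
0.2 0.1 [ 0.544 -0.012  0.038] [ 0.544 -0.012  0.097] [-0.215 -0.053  2.195  0.035  0.55  -0.068] 1.149302875091962e-12
0.2 -0.35 [ 0.544 -0.012  0.024] [ 0.57  -0.016  0.077] [-0.207  0.194  1.933 -0.     1.015 -0.034] 3.0531133177191805e-15
0.25 0.22 [ 0.542 -0.012  0.042] [ 0.536 -0.01   0.101] [-0.221 -0.165  2.33   0.065  0.408 -0.1  ] 8.377120108704618e-10
0.25 0.1 [ 0.544 -0.012  0.038] [ 0.544 -0.012  0.097] [-0.217 -0.098  2.247  0.037  0.543 -0.072] 6.661338147750939e-15
0.25 -0.35 [ 0.544 -0.012  0.024] [ 0.57  -0.016  0.077] [-0.207  0.194  1.933 -0.     1.015 -0.034] 1.2390088954816747e-13
0.282 0.22 [ 0.542 -0.012  0.042] [ 0.536 -0.01   0.101] [-0.223 -0.202  2.371  0.069  0.403 -0.106] 7.931821865980737e-12
0.282 0.1 [ 0.544 -0.012  0.038] [ 0.544 -0.012  0.097] [-0.219 -0.127  2.28   0.039  0.539 -0.074] 4.700795308565375e-12
0.282 -0.35 [ 0.544 -0.012  0.024] [ 0.57  -0.016  0.077] [-0.207  0.194  1.933 -0.     1.015 -0.034] 8.238409954230974e-13
0.32 0.22 [ 0.542 -0.012  0.042] [ 0.536 -0.01   0.101] [-0.226 -0.247  2.42   0.074  0.4   -0.113] 1.6320944595804576e-11
0.32 0.1 [ 0.544 -0.012  0.038] [ 0.544 -0.012  0.097] [-0.221 -0.163  2.319  0.04   0.536 -0.078] 3.469446951953614e-15
0.32 -0.35 [ 0.544 -0.012  0.024] [ 0.57  -0.016  0.077] [-0.207  0.194  1.933 -0.     1.015 -0.034] 3.5921821073259252e-12
```

Run:
```python
from h import *
show([.5195,.249,.20],-.30)
```

```text
turn [-0.02, 0.127, -0.0] shift [-0.258, 0.0639, -0.1487]
```

>>> {"name": "jog_arm", "arguments": {
  "deltas": [
    [[-0.02,0.127,0],[-0.258,0.064,-0.149],0.6],
    [[-0.02,0.127,0],[-0.258,0.064,-0.149],0.6],
    [[-0.02,0.127,0],[-0.258,0.064,-0.149],0.6],
    [[-0.02,0.127,0],[-0.258,0.064,-0.149],0.6],
    [[-0.02,0.127,0],[-0.258,0.064,-0.149],0.6],
    [[-0.02,0.127,0],[-0.258,0.064,-0.149],0.6],
    [[-0.02,0.127,0],[-0.258,0.064,-0.149],0.6],
    [[-0.02,0.127,0],[-0.258,0.064,-0.149],0.6],
    [[-0.02,0.127,0],[-0.258,0.064,-0.149],0.6],
    [[-0.02,0.127,0],[-0.258,0.064,-0.149],0.6]
  ]
}}

```text
time: 7.43
eef_pos: [0.5181, 0.249, 0.1981]
tcp_rot: [-0.421, 0.569, -0.569, 0.419]
contact_force: [-0.3, -0.6, 0.6]
opening: 0.602
```

>>> {"name": "jog_arm", "arguments": {
  "deltas": [
    [[0,0,0],[0,0,0],0.6],
    [[0,0,0],[0,0,0],0.6]
  ]
}}

```text
time: 7.6
eef_pos: [0.5186, 0.2475, 0.1977]
tcp_rot: [-0.421, 0.569, -0.569, 0.418]
contact_force: [0.5, -0.5, -0.2]
opening: 0.602
```

Run:
```python
import log
from h import *
np.set_printoptions(precision=4,suppress=True)
s=st();print(s['time'],s['eef_pos'],s['opening'],s['dq'])
c=cam('wrist'); save(c,'w8.png'); np.savez('/tmp/w8.npz',**c)
P=cloud(c);hsv=cv2.cvtColor(c['pixels'],cv2.COLOR_BGR2HSV)
q=P.reshape(-1,3); q=q[np.hypot(q[:,0]-.505,q[:,1]-.255)<.08]
for a,b in ((.126,.134),(.09,.128),(.018,.034),(.0,.012)):
    g=q[(q[:,2]>a)&(q[:,2]<b)]; print(a,b,len(g),g.mean(0) if len(g) else '',cv2.minAreaRect(g[:,:2].astype(np.float32)) if len(g)>3 else '')
```

```text
7.6 [0.5186 0.2475 0.1977] 0.6024145063183854 [-0.0049 -0.0045 -0.0039  0.003   0.0004  0.0039]
0.126 0.134 417 [0.519  0.2531 0.1285] ((0.5188440680503845, 0.2527207136154175), (0.026958879083395004, 0.011202129535377026), 73.07132720947266)
0.09 0.128 263 [0.5211 0.2592 0.1187] ((0.518903374671936, 0.2529447376728058), (0.027394024655222893, 0.01144430972635746), 72.73892974853516)
0.018 0.034 298 [0.5153 0.2594 0.025 ] ((0.5050181150436401, 0.25612789392471313), (0.06934724748134613, 0.044954754412174225), 73.10777282714844)
0.0 0.012 6597 [0.5082 0.2612 0.0023] ((0.5055192112922668, 0.25498658418655396), (0.15918493270874023, 0.15853074193000793), 54.435367584228516)
```

View pics/w8.png

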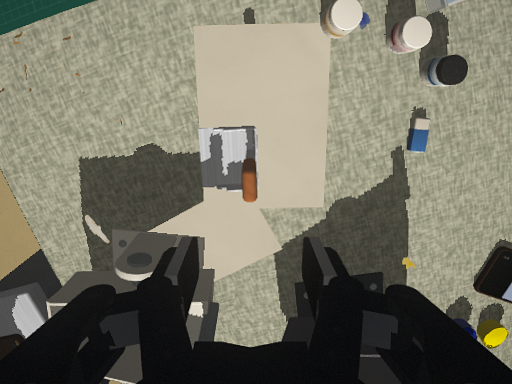

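The scoop grip is at (0.519, 0.252) with its top at z≈0.13, and the yaw is -0.296. I'll descend and grip.

Run:
```python
from h import *
show([.519,.252,.051],-.2955)
```

```text
turn [0.002, -0.005, 0.003] shift [-0.0047, 0.147, -0.0008]
```

>>> {"name": "jog_arm", "arguments": {
  "deltas": [
    [[0.002,-0.005,0.003],[-0.0047,0.03,-0.0008],0.6],
    [[0.002,-0.005,0.003],[-0.0047,0.07,-0.0008],0.6],
    [[0.002,-0.005,0.003],[-0.0047,0.1,-0.0008],0.6],
    [[0.002,-0.005,0.003],[-0.0047,0.125,-0.0008],0.6],
    [[0.002,-0.005,0.003],[-0.0047,0.147,-0.0008],0.6],
    [[0.002,-0.005,0.003],[-0.0047,0.147,-0.0008],0.6],
    [[0.002,-0.005,0.003],[-0.0047,0.147,-0.0008],0.3],
    [[0.002,-0.005,0.003],[-0.0047,0.147,-0.0008],0.0],
    [[0.002,-0.005,0.003],[-0.0047,0.147,-0.0008],0.0],
    [[0.002,-0.005,0.003],[-0.0047,0.147,-0.0008],0.0]
  ],
  "force": 70
}}

```text
time: 8.48
eef_pos: [0.5209, 0.2523, 0.0535]
tcp_rot: [0.419, -0.568, 0.569, -0.422]
contact_force: [0.4, -0.3, 4.1]
opening: 0.131
```

>>> {"name": "jog_arm", "arguments": {
  "deltas": [
    [[0,0,0],[0,0,0],0],
    [[0,0,0],[0,0,0],0],
    [[0,0,0],[0,0,0],0],
    [[0,0,0],[0,0,0],0]
  ]
}}

```text
time: 8.82
eef_pos: [0.5207, 0.2523, 0.0535]
tcp_rot: [0.419, -0.568, 0.569, -0.422]
contact_force: [0.1, -0.5, 0.9]
opening: 0.132
```

Run:
```python
import log
from h import *
np.set_printoptions(precision=4,suppress=True)
s=st();print(s['time'],s['eef_pos'],s['opening'],s['contact_force'])
c=cam('wrist'); save(c,'w9.png'); np.savez('/tmp/w9.npz',**c)
```

```text
8.8167 [0.5207 0.2523 0.0535] 0.13184864642558855 [ 0.1431 -0.5073  0.8563]
```

View pics/w9.png

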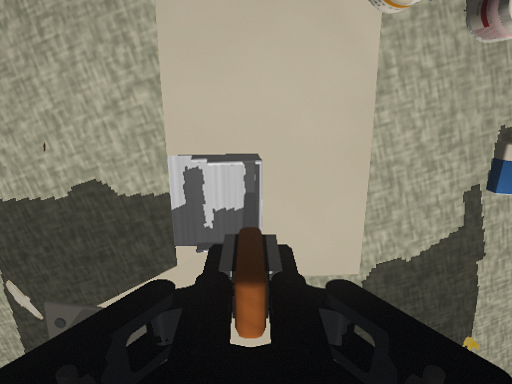

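The scoop is held (opening 0.13, grip wood centred at (250,285)). Next I calibrate the scoop in the hand, plan the waypoints and check reach.

```bash
cat > plan.py <<'E'
from kin import *
import pickle,os
np.set_printoptions(precision=3,suppress=True)
TS=np.array([.026,0,.0535])     # TCP in scoop frame
RELF='/tmp/rel'
if not os.path.exists(RELF):
    pickle.dump((Rs(-.2955).inv()*R.from_quat(st()['tcp_rot'])).as_quat(),open(RELF,'wb'))
REL=R.from_quat(pickle.load(open(RELF,'rb')))   # tool rot in scoop frame
def tp(pos,yaw,pitch):
    r=Rs(yaw,pitch); return pos+r.apply(TS),(r*REL)
def d2(pos,yaw,pitch):
    x,r=tp(pos,yaw,pitch); T=tool()
    return R.from_matrix(T[:3,:3].T@r.as_matrix()).as_rotvec(), T[:3,:3].T@(x-T[:3,3])
def pr(pos,yaw,pitch,lab=''):
    w,d=d2(pos,yaw,pitch); x,r=tp(pos,yaw,pitch); q,e=ik(x,r.as_matrix(),p)
    print(lab,'turn',np.round(w,3).tolist(),'shift',np.round(d,4).tolist(),'| q',q.round(2),'err %.4f'%e)
def prb(xl,yl,zl,a,lab='',yaw=BY):
    pos,pi=scoop_in(xl,yl,zl,a,yaw); pr(pos,yaw,pi,lab+f' {xl,yl,zl,a}')
def scoop_now():
    T=tool(); r=R.from_matrix(T[:3,:3])*REL.inv(); pos=T[:3,3]-r.apply(TS)
    N=nose(); lip=pos+r.apply([-.032,0,.0064]); l=N[:3,:3].T@(lip-N[:3,3])
    M=r.as_matrix(); pit=-np.arctan2(-M[2,0],np.hypot(M[0,0],M[1,0])); yaw=np.arctan2(M[1,0],M[0,0])
    print('scoop pos',pos,'yaw %.3f pitch %.3f'%(yaw,pit),'lip in nose',l,'F',st()['contact_force'],'t',st()['time'])
E
python3 - <<'E'
from plan import *
print(REL.as_matrix()); scoop_now()
s=st(); c0=tool()[:3,3]-Rs(-.2955).apply(TS)
pr(c0+[0,0,.18],-.2955,0,'lift')
N=nose()
pos,_=scoop_in(.045,.005,.10,.22); print(pos)
pr(np.array([pos[0],pos[1],.18]),BY,0,'over')
for a in [(.045,.005,.10,.22),(.045,.005,.006,.22),(.04,.005,0,.22),(.003,.005,0,.22),(.001,.005,.012,0),(0,.005,.022,-.2),(-.002,.005,.034,-.4),(-.004,.005,.046,-.6)]: prb(*a)
E
```

```text
[[-0.     0.003  1.   ]
 [-1.     0.003 -0.   ]
 [-0.003 -1.     0.003]]
scoop pos [0.496 0.26  0.   ] yaw -0.296 pitch -0.000 lip in nose [-0.092  0.268  0.01 ] F [-0.004 -0.637  0.274] t 8.8667
lift turn [0.0, -0.0, -0.0] shift [-0.0005, -0.18, 0.0006] | q [0.28 0.05 1.79 0.   1.3  0.57] err 0.0000
[ 0.547 -0.012  0.15 ]
over turn [-0.0, -0.122, 0.0] shift [0.2419, -0.1802, 0.1283] | q [-0.21  0.04  1.8   0.    1.3  -0.04] err 0.0000
 (0.045, 0.005, 0.1, 0.22) turn [0.569, -0.12, 0.035] shift [0.246, -0.1557, 0.0955] | q [-0.22 -0.36  2.28  0.05  0.65 -0.08] err 0.0000
 (0.045, 0.005, 0.006, 0.22) turn [0.569, -0.12, 0.035] shift [0.2423, -0.0673, 0.1271] | q [-0.22 -0.14  2.28  0.07  0.43 -0.1 ] err 0.0000
 (0.04, 0.005, 0, 0.22) turn [0.569, -0.12, 0.035] shift [0.2426, -0.06, 0.1245] | q [-0.22 -0.14  2.29  0.07  0.42 -0.1 ] err 0.0000
 (0.003, 0.005, 0, 0.22) turn [0.569, -0.12, 0.035] shift [0.2469, -0.0474, 0.09] | q [-0.23 -0.21  2.38  0.08  0.4  -0.12] err 0.0000
 (0.001, 0.005, 0.012, 0) turn [0.349, -0.122, 0.022] shift [0.2458, -0.0511, 0.0988] | q [-0.22 -0.1   2.21  0.03  0.67 -0.06] err 0.0000
 (0, 0.005, 0.022, -0.2) turn [0.15, -0.123, 0.01] shift [0.2449, -0.0513, 0.1064] | q [-0.21  0.03  2.07  0.01  0.9  -0.05] err 0.0000
 (-0.002, 0.005, 0.034, -0.4) turn [-0.05, -0.122, -0.003] shift [0.2444, -0.0507, 0.1103] | q [-0.21  0.15  1.92  0.    1.11 -0.04] err 0.0000
 (-0.004, 0.005, 0.046, -0.6) turn [-0.25, -0.121, -0.015] shift [0.2442, -0.0485, 0.1119] | q [-0.2   0.28  1.79 -0.01  1.32 -0.03] err 0.0000
```

>>> {"name": "jog_arm", "arguments": {
  "deltas": [
    [[0,0,0],[0,-0.02,0],0],
    [[0,0,0],[0,-0.06,0],0],
    [[0,0,0],[0,-0.1,0],0],
    [[0,0,0],[0,-0.14,0],0],
    [[0,0,0],[0,-0.18,0],0],
    [[0,-0.06,0],[0.04,-0.18,0.02],0],
    [[0,-0.122,0],[0.08,-0.18,0.04],0],
    [[0,-0.122,0],[0.12,-0.18,0.06],0],
    [[0,-0.122,0],[0.155,-0.18,0.08],0],
    [[0,-0.122,0],[0.19,-0.18,0.1],0]
  ],
  "force": 100
}}

```text
time: 9.7
eef_pos: [0.5585, 0.0459, 0.2333]
tcp_rot: [0.453, -0.541, 0.542, -0.456]
contact_force: [1.5, 0.5, -1.1]
opening: 0.128
```

Run:
```python
from plan import *
scoop_now()
pos,_=scoop_in(.045,.005,.10,.22)
pr(np.array([pos[0],pos[1],.18]),BY,0,'over'); prb(.045,.005,.10,.22)
```

```text
scoop pos [0.533 0.05  0.18 ] yaw -0.173 pitch 0.000 lip in nose [0.037 0.064 0.154] F [ 1.498  0.489 -1.071] t 9.7
over turn [-0.0, 0.0, 0.0] shift [0.0593, -0.0003, 0.0243] | q [-0.21  0.04  1.8   0.    1.3  -0.04] err 0.0000
 (0.045, 0.005, 0.1, 0.22) turn [0.57, -0.001, 0.0] shift [0.0594, 0.0242, -0.0088] | q [-0.22 -0.36  2.28  0.05  0.65 -0.08] err 0.0000
```

>>> {"name": "jog_arm", "arguments": {
  "deltas": [
    [[0,0,0],[0.03,0,0.012],0],
    [[0,0,0],[0.059,0,0.024],0],
    [[0.1,0,0],[0.059,0,0.022],0],
    [[0.2,0,0],[0.059,0.004,0.016],0],
    [[0.3,0,0],[0.059,0.009,0.01],0],
    [[0.4,0,0],[0.059,0.014,0.004],0],
    [[0.5,0,0],[0.059,0.02,-0.004],0],
    [[0.57,0,0],[0.059,0.024,-0.009],0],
    [[0.57,0,0],[0.059,0.024,-0.009],0],
    [[0.57,0,0],[0.059,0.024,-0.009],0]
  ]
}}

```text
time: 10.53
eef_pos: [0.5383, -0.0103, 0.2079]
tcp_rot: [0.308, -0.368, 0.671, -0.565]
contact_force: [0.8, -1.1, 0.1]
opening: 0.13
```

Run:
```python
import log
from plan import *
print(F.x,np.abs(res(F.x)[:-7]).max())
scoop_now()
c=cam('wrist'); save(c,'w10.png'); np.savez('/tmp/w10.npz',**c)
c=cam('side'); save(c,'s10.png',(180,110,340,250,5)); np.savez('/tmp/s10.npz',**c)
for a in [(.045,.005,.04,.22),(.045,.005,.006,.22),(.04,.005,0,.22)]: prb(*a)
```

```text
[-0.     0.24   0.443  0.573  0.278  0.101  0.035] 0.00031222754493587246
scoop pos [ 0.545 -0.011  0.149] yaw -0.174 pitch 0.567 lip in nose [0.043 0.006 0.1  ] F [ 0.841 -1.149  0.112] t 10.5333
 (0.045, 0.005, 0.04, 0.22) turn [-0.002, -0.001, 0.001] shift [0.0004, 0.0596, -0.0157] | q [-0.22 -0.22  2.28  0.06  0.51 -0.09] err 0.0000
 (0.045, 0.005, 0.006, 0.22) turn [-0.002, -0.001, 0.001] shift [0.0004, 0.0927, -0.0233] | q [-0.22 -0.14  2.28  0.07  0.43 -0.1 ] err 0.0000
 (0.04, 0.005, 0, 0.22) turn [-0.002, -0.001, 0.001] shift [0.0005, 0.0974, -0.0295] | q [-0.22 -0.13  2.29  0.07  0.42 -0.1 ] err 0.0000
```

View pics/w10.png

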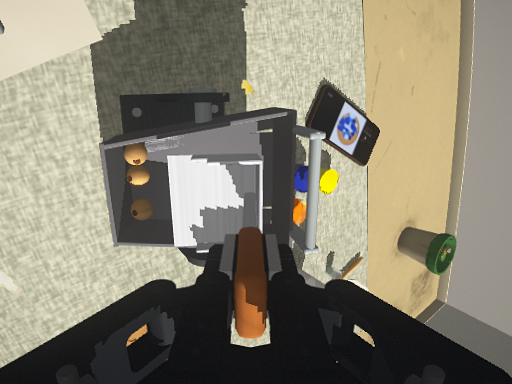

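View pics/s10.png

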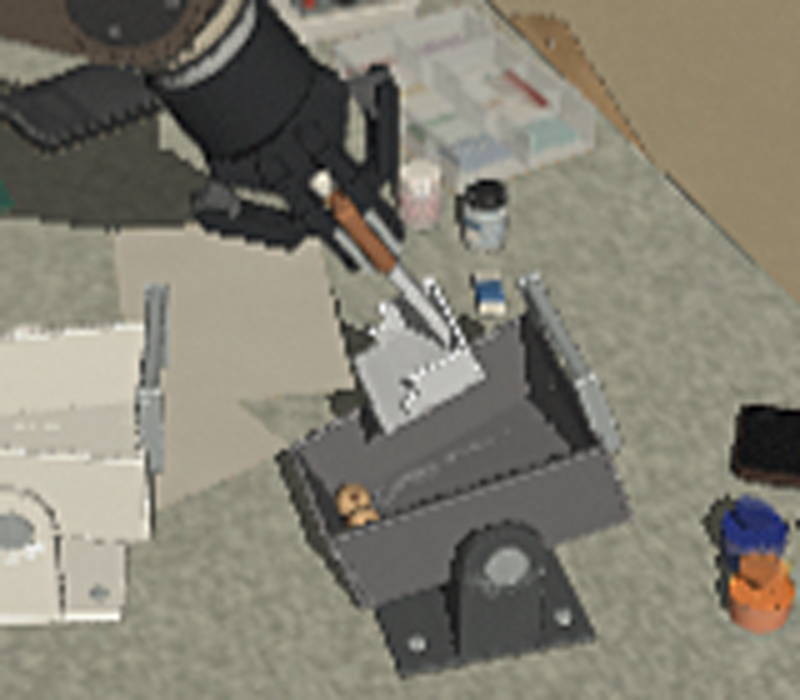

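```bash
cat > chk.py <<'E'
from plan import *
def check(c):
    # cloud in tool frame -> scoop frame nominal
    Tm=np.array(c['mount']); W=c['W']; c=dict(c); c['W']=Tm; P=cloud(c)
    return P@REL.as_matrix().T+TS
if __name__=='__main__':
    c=dict(np.load('/tmp/w10.npz')); S=check(c); q=S.reshape(-1,3)
    pan=q[(abs(q[:,1])<.045)&(q[:,0]>-.05)&(q[:,0]<.012)&(q[:,2]>-.006)&(q[:,2]<.016)]
    f=pan[(abs(pan[:,1])<.025)&(pan[:,0]<-.0)&(pan[:,0]>-.028)]
    A=np.c_[f[:,:2],np.ones(len(f))]; print('floor z=ax+by+c (expect -.1,0,~.005)',np.linalg.lstsq(A,f[:,2],rcond=None)[0],len(f))
    print('lip x pct',np.percentile(pan[:,0],[0,.5,1,2]),'y',np.percentile(pan[:,1],[0,1,99,100]))
    w=q[(abs(q[:,1])<.05)&(q[:,0]>-.02)&(q[:,0]<.012)&(q[:,2]>.02)&(q[:,2]<.034)]; print('wall y',np.percentile(w[:,1],[0,5,95,100]),w[:,2].max())
E
python3 chk.py
```

```text
floor z=ax+by+c (expect -.1,0,~.005) [-0.082  0.002  0.005] 2503
lip x pct [-0.033 -0.032 -0.032 -0.032] y [-0.036 -0.034  0.034  0.034]
wall y [0.032 0.032 0.034 0.035] 0.029601122596389612
```

The scoop sits in the hand as modelled: lip at x -32 mm, width ±34.5 mm, floor slope as expected. Descending into the bin behind the beads.

>>> {"name": "jog_arm", "arguments": {
  "deltas": [
    [[0,0,0],[0,0.02,-0.005],0],
    [[0,0,0],[0,0.04,-0.01],0],
    [[0,0,0],[0,0.06,-0.0157],0],
    [[0,0,0],[0,0.075,-0.019],0],
    [[0,0,0],[0,0.085,-0.021],0],
    [[0,0,0],[0,0.0925,-0.0233],0],
    [[0,0,0],[0,0.0925,-0.0233],0],
    [[0,0,0],[0,0.0925,-0.0233],0]
  ]
}}

```text
time: 11.3
eef_pos: [0.5725, -0.0164, 0.1214]
tcp_rot: [0.306, -0.366, 0.672, -0.566]
contact_force: [-0.4, 0.7, -0.7]
opening: 0.131
```

Run:
```python
import log
from plan import *
scoop_now()
c=cam('wrist'); save(c,'w11.png'); np.savez('/tmp/w11.npz',**c)
for a in [(.04,.005,0,.22),(.03,.005,-.001,.22),(.02,.005,-.001,.22),(.003,.005,-.001,.22)]: prb(*a)
```

```text
scoop pos [ 0.58  -0.018  0.062] yaw -0.174 pitch 0.572 lip in nose [0.046 0.005 0.006] F [-0.449  0.663 -0.673] t 11.3
 (0.04, 0.005, 0, 0.22) turn [-0.003, -0.001, 0.001] shift [0.0004, 0.0053, -0.0078] | q [-0.22 -0.13  2.29  0.07  0.42 -0.1 ] err 0.0000
 (0.03, 0.005, -0.001, 0.22) turn [-0.003, -0.001, 0.001] shift [0.0004, 0.004, -0.0178] | q [-0.22 -0.15  2.31  0.07  0.41 -0.11] err 0.0000
 (0.02, 0.005, -0.001, 0.22) turn [-0.003, -0.001, 0.001] shift [0.0004, 0.0017, -0.0275] | q [-0.22 -0.17  2.33  0.08  0.4  -0.11] err 0.0000
 (0.003, 0.005, -0.001, 0.22) turn [-0.003, -0.001, 0.001] shift [0.0004, -0.0021, -0.0441] | q [-0.23 -0.2   2.37  0.08  0.4  -0.12] err 0.0000
```

View pics/w11.png

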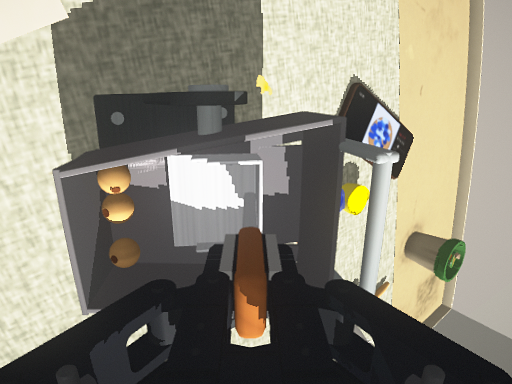

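>>> {"name": "jog_arm", "arguments": {
  "deltas": [
    [[0,0,0],[0,0.003,-0.004],0],
    [[0,0,0],[0,0.0055,-0.008],0],
    [[0,0,0],[0,0.005,-0.013],0],
    [[0,0,0],[0,0.004,-0.018],0],
    [[0,0,0],[0,0.003,-0.0225],0],
    [[0,0,0],[0,0.0017,-0.0275],0],
    [[0,0,0],[0,0.0017,-0.0275],0]
  ]
}}

```text
time: 11.93
eef_pos: [0.5515, -0.0127, 0.1074]
tcp_rot: [0.305, -0.364, 0.674, -0.566]
contact_force: [-0.2, -0.9, 6.5]
opening: 0.123
```

Run:
```python
from plan import *
scoop_now()
c=cam('wrist'); save(c,'w12.png',(40,120,300,330,3)); np.savez('/tmp/w12.npz',**c)
for a in [(.015,.005,-.001,.22),(.01,.005,-.001,.22),(.005,.005,-.001,.22),(.001,.005,-.001,.22)]: prb(*a)
```

```text
scoop pos [ 0.559 -0.014  0.048] yaw -0.174 pitch 0.578 lip in nose [0.022 0.005 0.   ] F [-0.236 -0.917  6.494] t 11.9333
 (0.015, 0.005, -0.001, 0.22) turn [-0.008, -0.001, 0.001] shift [0.0004, 0.0, -0.0066] | q [-0.22 -0.18  2.34  0.08  0.4  -0.11] err 0.0000
 (0.01, 0.005, -0.001, 0.22) turn [-0.008, -0.001, 0.001] shift [0.0004, -0.0011, -0.0115] | q [-0.22 -0.19  2.36  0.08  0.4  -0.11] err 0.0000
 (0.005, 0.005, -0.001, 0.22) turn [-0.008, -0.001, 0.001] shift [0.0004, -0.0023, -0.0164] | q [-0.22 -0.2   2.37  0.08  0.4  -0.12] err 0.0000
 (0.001, 0.005, -0.001, 0.22) turn [-0.008, -0.001, 0.001] shift [0.0004, -0.0032, -0.0203] | q [-0.23 -0.2   2.38  0.08  0.4  -0.12] err 0.0000
```

View pics/w12.png

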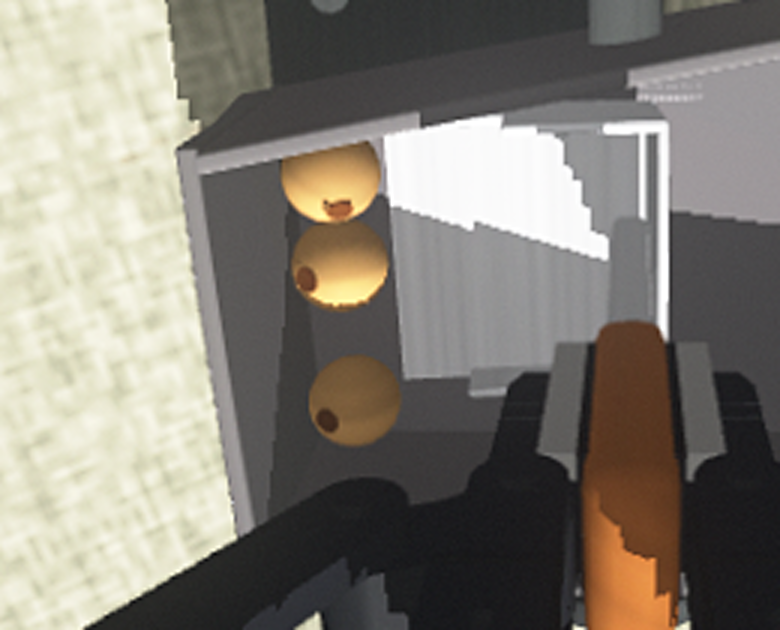

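The lip is on the floor with a 6.5 N reaction. Two beads are in front of the pan, at (330,180) and (340,265) in the crop, and the third at (355,400) is at the pan's edge. Pushing in.

>>> {"name": "jog_arm", "arguments": {
  "deltas": [
    [[-0.005,0,0],[0,0,-0.004],0],
    [[-0.005,0,0],[0,-0.0003,-0.008],0],
    [[-0.005,0,0],[0,-0.0011,-0.0115],0],
    [[-0.005,0,0],[0,-0.0018,-0.014],0],
    [[-0.005,0,0],[0,-0.0023,-0.0165],0],
    [[-0.005,0,0],[0,-0.003,-0.019],0],
    [[-0.005,0,0],[0,-0.0032,-0.021],0],
    [[-0.005,0,0],[0,-0.0034,-0.022],0]
  ]
}}

```text
time: 12.65
eef_pos: [0.5346, -0.01, 0.1017]
tcp_rot: [0.304, -0.362, 0.675, -0.567]
contact_force: [5.5, -1.0, 6.3]
opening: 0.129
```

Run:
```python
from plan import *
scoop_now()
c=cam('wrist'); save(c,'w13.png',(40,120,300,330,3)); np.savez('/tmp/w13.npz',**c)
for a in [(.001,.005,-.001,.22),(-.002,.005,-.001,.22)]: prb(*a)
```

```text
scoop pos [ 0.542 -0.011  0.043] yaw -0.174 pitch 0.583 lip in nose [0.004 0.005 0.001] F [ 5.451 -0.986  6.273] t 12.65
 (0.001, 0.005, -0.001, 0.22) turn [-0.013, -0.0, 0.002] shift [0.0002, 0.0015, -0.0027] | q [-0.23 -0.2   2.38  0.08  0.4  -0.12] err 0.0000
 (-0.002, 0.005, -0.001, 0.22) turn [-0.013, -0.0, 0.002] shift [0.0002, 0.0008, -0.0056] | q [-0.23 -0.21  2.38  0.08  0.4  -0.12] err 0.0000
```

View pics/w13.png

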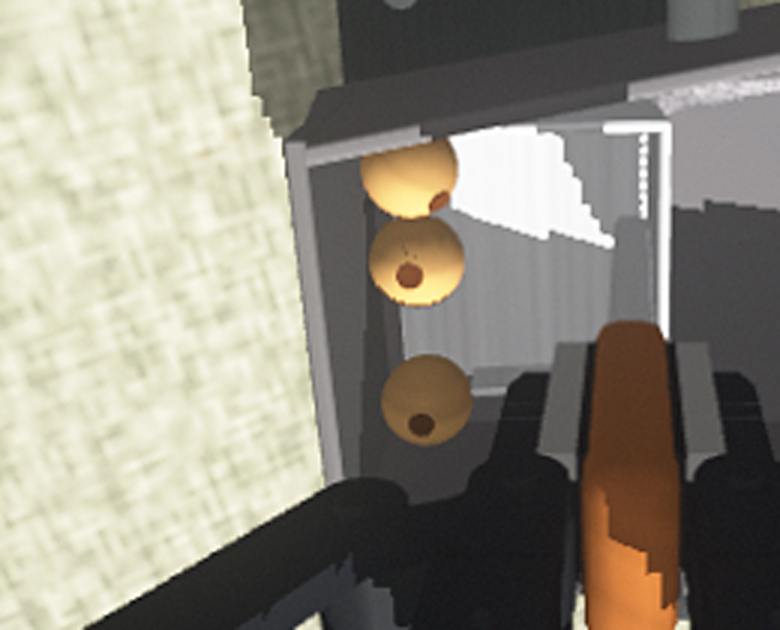

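The beads are riding up on the lip (force about 5 N). I'll push a few millimetres further, to the nose wall.

>>> {"name": "jog_arm", "arguments": {
  "deltas": [
    [[-0.01,0,0],[0,0.001,-0.003],0],
    [[-0.01,0,0],[0,0.0008,-0.006],0],
    [[-0.01,0,0],[0,0.0008,-0.008],0],
    [[-0.01,0,0],[0,0.0008,-0.008],0]
  ]
}}

```text
time: 13.03
eef_pos: [0.5332, -0.01, 0.1018]
tcp_rot: [0.302, -0.36, 0.676, -0.568]
contact_force: [10.6, -0.7, 4.9]
opening: 0.129
```

Run:
```python
from plan import *
scoop_now()
c=cam('wrist'); save(c,'w14.png',(40,120,300,330,3)); np.savez('/tmp/w14.npz',**c)
for a in [(.001,.005,.006,.12),(0,.005,.011,.02),(-.001,.005,.016,-.08),(-.002,.005,.021,-.18),(-.003,.005,.027,-.28),(-.0035,.005,.033,-.38),(-.0045,.005,.039,-.48),(-.005,.005,.046,-.58)]: prb(*a)
```

```text
scoop pos [ 0.541 -0.012  0.043] yaw -0.173 pitch 0.589 lip in nose [0.003 0.005 0.001] F [10.624 -0.695  4.877] t 13.0333
 (0.001, 0.005, 0.006, 0.12) turn [-0.119, 0.001, 0.003] shift [-0.0001, 0.0016, 0.0043] | q [-0.22 -0.16  2.3   0.05  0.53 -0.09] err 0.0000
 (0, 0.005, 0.011, 0.02) turn [-0.219, 0.001, 0.003] shift [-0.0001, 0.003, 0.0082] | q [-0.22 -0.11  2.23  0.03  0.65 -0.07] err 0.0000
 (-0.001, 0.005, 0.016, -0.08) turn [-0.319, 0.001, 0.003] shift [-0.0001, 0.0047, 0.0114] | q [-0.22 -0.05  2.16  0.02  0.76 -0.06] err 0.0000
 (-0.002, 0.005, 0.021, -0.18) turn [-0.419, 0.001, 0.003] shift [-0.0001, 0.0068, 0.0139] | q [-0.21  0.01  2.08  0.01  0.87 -0.05] err 0.0000
 (-0.003, 0.005, 0.027, -0.28) turn [-0.519, 0.001, 0.003] shift [-0.0001, 0.008, 0.0159] | q [-0.21  0.07  2.01  0.01  0.98 -0.04] err 0.0000
 (-0.0035, 0.005, 0.033, -0.38) turn [-0.619, 0.001, 0.003] shift [-0.0001, 0.0095, 0.0177] | q [-0.21  0.14  1.94  0.    1.09 -0.04] err 0.0000
 (-0.0045, 0.005, 0.039, -0.48) turn [-0.719, 0.001, 0.003] shift [-0.0001, 0.0109, 0.0182] | q [-0.21  0.2   1.87 -0.    1.19 -0.03] err 0.0000
 (-0.005, 0.005, 0.046, -0.58) turn [-0.819, 0.001, 0.003] shift [-0.0001, 0.0114, 0.0187] | q [-0.21  0.27  1.81 -0.    1.3  -0.03] err 0.0000
```

View pics/w14.png

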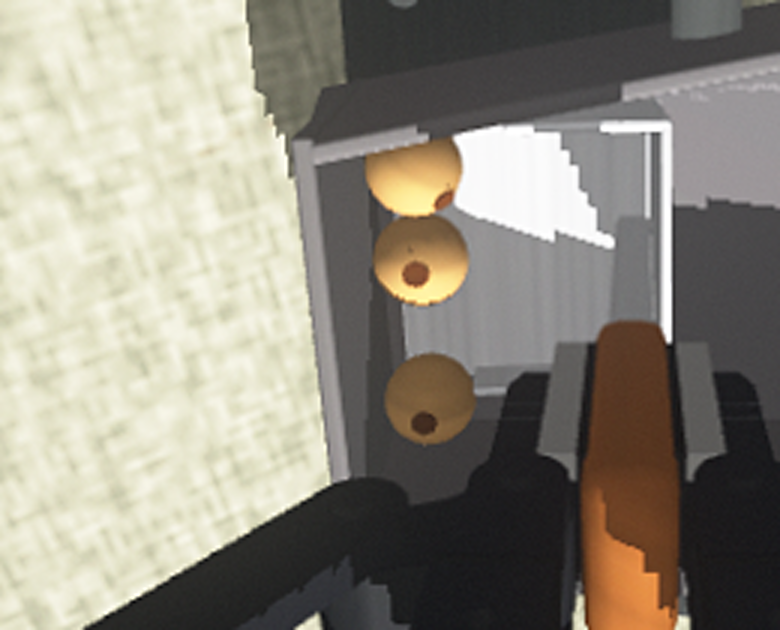

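>>> {"name": "jog_arm", "arguments": {
  "deltas": [
    [[-0.06,0,0],[0,0.001,0.0],0],
    [[-0.119,0,0],[0,0.0016,0.0023],0],
    [[-0.169,0,0],[0,0.0023,0.0043],0],
    [[-0.219,0,0],[0,0.003,0.0062],0],
    [[-0.269,0,0],[0,0.0038,0.0079],0],
    [[-0.319,0,0],[0,0.0047,0.0094],0],
    [[-0.369,0,0],[0,0.0057,0.0107],0],
    [[-0.419,0,0],[0,0.0068,0.0119],0]
  ]
}}

```text
time: 13.75
eef_pos: [0.5476, -0.0122, 0.1026]
tcp_rot: [0.413, -0.492, 0.586, -0.493]
contact_force: [6.6, 1.2, -1.8]
opening: 0.13
```

Run:
```python
from plan import *
scoop_now()
c=cam('wrist'); save(c,'w15.png',(40,120,300,330,3)); np.savez('/tmp/w15.npz',**c)
for a in [(-.003,.005,.024,-.23),(-.004,.005,.027,-.28),(-.0045,.005,.03,-.33),(-.005,.005,.033,-.38),(-.0055,.005,.036,-.43),(-.006,.005,.039,-.48),(-.0065,.005,.046,-.58)]: prb(*a)
```

```text
scoop pos [ 0.531 -0.009  0.045] yaw -0.173 pitch 0.171 lip in nose [-0.003  0.005  0.02 ] F [ 6.625  1.169 -1.801] t 13.75
 (-0.003, 0.005, 0.024, -0.23) turn [-0.047, -0.0, 0.003] shift [-0.0002, -0.0008, 0.0012] | q [-0.21  0.04  2.05  0.01  0.93 -0.04] err 0.0000
 (-0.004, 0.005, 0.027, -0.28) turn [-0.097, -0.0, 0.003] shift [-0.0002, -0.0005, 0.0018] | q [-0.21  0.07  2.01  0.01  0.98 -0.04] err 0.0000
 (-0.0045, 0.005, 0.03, -0.33) turn [-0.147, -0.0, 0.003] shift [-0.0002, -0.0002, 0.0027] | q [-0.21  0.1   1.98  0.    1.03 -0.04] err 0.0000
 (-0.005, 0.005, 0.033, -0.38) turn [-0.197, 0.0, 0.003] shift [-0.0002, 0.0002, 0.0035] | q [-0.21  0.14  1.94  0.    1.09 -0.04] err 0.0000
 (-0.0055, 0.005, 0.036, -0.43) turn [-0.247, 0.0, 0.003] shift [-0.0002, 0.0007, 0.0041] | q [-0.21  0.17  1.91 -0.    1.14 -0.03] err 0.0000
 (-0.006, 0.005, 0.039, -0.48) turn [-0.297, 0.0, 0.003] shift [-0.0002, 0.0012, 0.0046] | q [-0.21  0.2   1.88 -0.    1.19 -0.03] err 0.0000
 (-0.0065, 0.005, 0.046, -0.58) turn [-0.397, 0.0, 0.003] shift [-0.0002, 0.0015, 0.0053] | q [-0.21  0.26  1.81 -0.    1.29 -0.03] err 0.0000
```

View pics/w15.png

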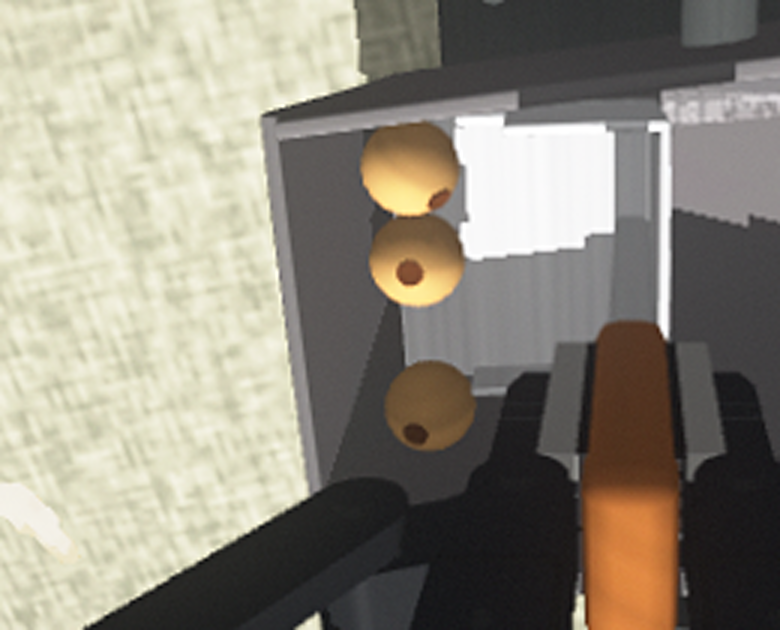

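All three beads are rising on the lip against the nose wall, with constant positions in the hand view. I'll keep tipping back.

>>> {"name": "jog_arm", "arguments": {
  "deltas": [
    [[-0.05,0,0],[0,-0.0008,0.0012],0],
    [[-0.097,0,0],[0,-0.0005,0.0018],0],
    [[-0.147,0,0],[0,-0.0002,0.0027],0],
    [[-0.197,0,0],[0,0.0002,0.0035],0],
    [[-0.247,0,0],[0,0.0007,0.0041],0],
    [[-0.297,0,0],[0,0.0012,0.0046],0],
    [[-0.347,0,0],[0,0.0012,0.005],0],
    [[-0.397,0,0],[0,0.0015,0.0053],0],
    [[-0.397,0,0],[0,0.0015,0.0053],0]
  ]
}}

```text
time: 14.55
eef_pos: [0.554, -0.0139, 0.1009]
tcp_rot: [-0.504, 0.6, -0.476, 0.4]
contact_force: [4.3, -0.9, 1.5]
opening: 0.122
```

Run:
```python
from plan import *
scoop_now()
c=cam('wrist'); save(c,'w16.png',(40,120,300,330,3)); np.savez('/tmp/w16.npz',**c)
```

```text
scoop pos [ 0.517 -0.008  0.055] yaw -0.174 pitch -0.232 lip in nose [-0.006  0.005  0.045] F [ 4.252 -0.889  1.462] t 14.55
```

View pics/w16.png

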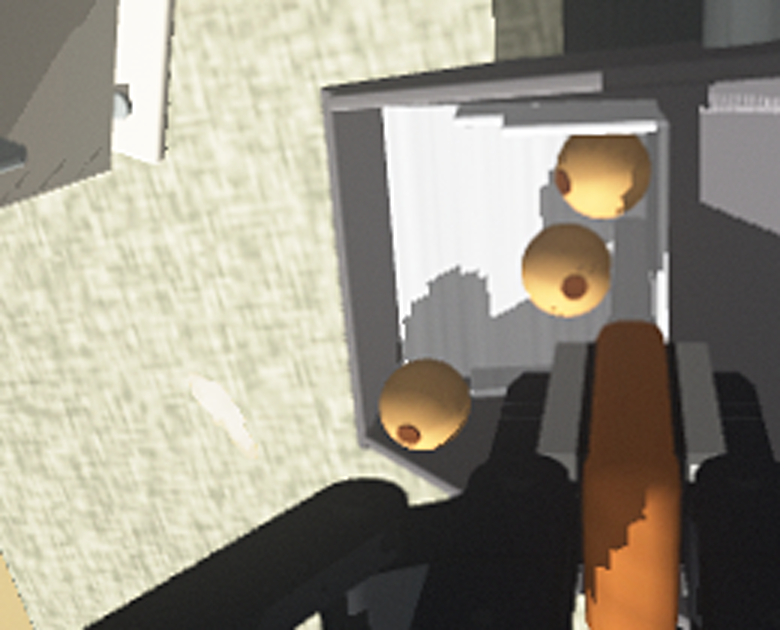

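Two beads have rolled to the heel of the pan, at crop (600,175) and (565,270). The third at (425,405) is perched on the lip corner outside the pan wall. I'll back away from the nose a little and roll the scoop so that it drops back into the bin, keeping the gripper clear of the bar.

```bash
cat >> plan.py <<'E'
def prr(xl,yl,zl,a,roll,yaw=BY):
    """roll about scoop x (+: -y side down), lip centre placed in nose frame"""
    N=nose(); lip=N[:3,3]+N[:3,:3]@np.array([xl,yl,zl]); r=Rs(yaw,TH+a)*R.from_euler('x',roll)
    pos=lip-r.apply([-.032,0,.0064]); x=pos+r.apply(TS); rr=r*REL; T=tool()
    w=R.from_matrix(T[:3,:3].T@rr.as_matrix()).as_rotvec(); d=T[:3,:3].T@(x-T[:3,3]); q,e=ik(x,rr.as_matrix(),p)
    B=PIV+Rs(BY,TH).apply([.082,0,.07]); bt=rr.inv().apply(B-x)
    corners=[N[:3,:3].T@(pos+r.apply(v)-N[:3,3]) for v in ([-.032,-.035,.0064],[-.032,.035,.0064],[.032,-.035,0],[.032,.035,0],[0,-.02,0])]
    print((xl,yl,zl,a,roll),'turn',np.round(w,3).tolist(),'shift',np.round(d,4).tolist(),'| err %.4f'%e,'bar in tool',bt,'minz %.3f'%min(c[2] for c in corners),'y',[round(float(c[1]),3) for c in corners[:4]])
E
python3 - <<'E'
from plan import *
for a in [(.0,.005,.047,-.5,0),(.012,.006,.05,-.45,0),(.025,.008,.05,-.42,0),(.035,.01,.05,-.42,0),(.035,.010,.052,-.42,.15),(.035,.010,.054,-.42,.35)]: prr(*a)
E
```

```text
(0.0, 0.005, 0.047, -0.5, 0) turn [0.08, -0.0, 0.002] shift [-0.0003, -0.0099, 0.0002] | err 0.0000 bar in tool [ 0.005 -0.067  0.058] minz 0.011 y [-0.03, 0.04, -0.03, 0.04]
(0.012, 0.006, 0.05, -0.45, 0) turn [0.13, -0.001, 0.002] shift [-0.0013, -0.0216, 0.006] | err 0.0000 bar in tool [ 0.006 -0.054  0.054] minz 0.016 y [-0.029, 0.041, -0.029, 0.041]
(0.025, 0.008, 0.05, -0.42, 0) turn [0.16, -0.001, 0.002] shift [-0.0033, -0.0302, 0.0152] | err 0.0000 bar in tool [ 0.008 -0.045  0.046] minz 0.018 y [-0.027, 0.043, -0.027, 0.043]
(0.035, 0.01, 0.05, -0.42, 0) turn [0.16, -0.001, 0.002] shift [-0.0053, -0.0357, 0.0236] | err 0.0000 bar in tool [ 0.01  -0.041  0.036] minz 0.018 y [-0.025, 0.045, -0.025, 0.045]
(0.035, 0.01, 0.052, -0.42, 0.15) turn [0.16, -0.012, 0.152] shift [0.0017, -0.0368, 0.0226] | err 0.0000 bar in tool [-0.003 -0.04   0.037] minz 0.015 y [-0.025, 0.045, -0.024, 0.046]
(0.035, 0.01, 0.054, -0.42, 0.35) turn [0.159, -0.027, 0.352] shift [0.0108, -0.0362, 0.0219] | err 0.0000 bar in tool [-0.02  -0.035  0.038] minz 0.011 y [-0.023, 0.043, -0.021, 0.045]
```

>>> {"name": "jog_arm", "arguments": {
  "deltas": [
    [[0.04,0,0],[0,-0.005,0],0],
    [[0.08,0,0],[0,-0.01,0],0],
    [[0.105,0,0],[-0.0006,-0.016,0.003],0],
    [[0.13,0,0],[-0.0013,-0.0216,0.006],0],
    [[0.145,0,0],[-0.002,-0.026,0.0105],0],
    [[0.16,0,0],[-0.0033,-0.0302,0.0152],0],
    [[0.16,0,0],[-0.0033,-0.0302,0.0152],0]
  ]
}}

```text
time: 15.18
eef_pos: [0.5767, -0.0142, 0.128]
tcp_rot: [-0.469, 0.559, -0.524, 0.44]
contact_force: [0.4, 1.4, -1.5]
opening: 0.125
```

Run:
```python
from plan import *
scoop_now()
c=cam('wrist'); save(c,'w17.png',(40,120,300,330,3)); np.savez('/tmp/w17.npz',**c)
for a in [(.035,.01,.05,-.42,0),(.035,.010,.051,-.42,.1),(.035,.010,.052,-.42,.2),(.035,.010,.054,-.42,.35)]: prr(*a)
```

```text
scoop pos [ 0.548 -0.009  0.076] yaw -0.173 pitch -0.068 lip in nose [0.026 0.008 0.05 ] F [ 0.432  1.444 -1.453] t 15.1833
(0.035, 0.01, 0.05, -0.42, 0) turn [-0.0, -0.0, 0.002] shift [-0.0018, -0.0035, 0.0087] | err 0.0000 bar in tool [ 0.01  -0.041  0.036] minz 0.018 y [-0.025, 0.045, -0.025, 0.045]
(0.035, 0.01, 0.051, -0.42, 0.1) turn [-0.0, -0.0, 0.102] shift [0.0029, -0.0042, 0.0083] | err 0.0000 bar in tool [ 0.001 -0.041  0.037] minz 0.016 y [-0.025, 0.045, -0.024, 0.045]
(0.035, 0.01, 0.052, -0.42, 0.2) turn [-0.001, 0.0, 0.202] shift [0.0076, -0.0044, 0.0079] | err 0.0000 bar in tool [-0.007 -0.039  0.037] minz 0.014 y [-0.024, 0.044, -0.023, 0.046]
(0.035, 0.01, 0.054, -0.42, 0.35) turn [-0.001, 0.001, 0.352] shift [0.0144, -0.0043, 0.0071] | err 0.0000 bar in tool [-0.02  -0.035  0.038] minz 0.011 y [-0.023, 0.043, -0.021, 0.045]
```

View pics/w17.png

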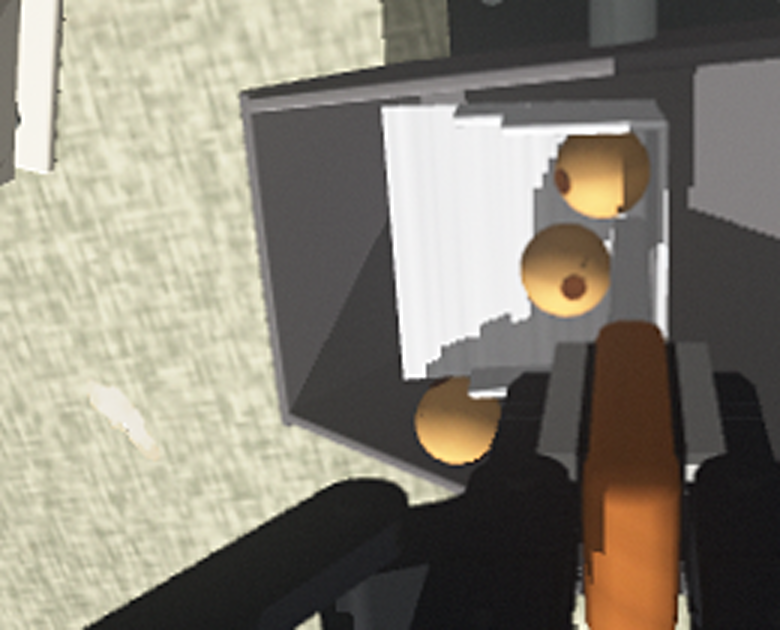

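The third bead has slipped outside the pan, to crop (455,420), between the scoop side and the bin wall. Checking its height.

```bash
cat > bd.py <<'E'
from plan import *
from chk import check
def beads(f):
    c=dict(np.load(f)); P=cloud(c); N=nose(); Q=(P-N[:3,3])@N[:3,:3]; S=check(c)
    hsv=cv2.cvtColor(c['pixels'],cv2.COLOR_BGR2HSV)
    m=(hsv[...,1]>80)&(hsv[...,0]<28)&(hsv[...,2]>50)&(S[...,2]<.045)&(abs(S[...,0])<.06)&(abs(S[...,1])<.08)
    n,l,s,ce=cv2.connectedComponentsWithStats(cv2.erode(m.astype(np.uint8),np.ones((3,3))))
    for i in range(1,n):
        if s[i,4]>60:
            pb=Q[l==i]; cen=c['W'][:3,3]; cn=(cen-N[:3,3])@N[:3,:3]; v=np.median(pb,0)-cn; v/=np.linalg.norm(v)
            o=least_squares(lambda o:np.linalg.norm(pb-o,axis=1)-.011,pb.mean(0)+v*.008).x
            w=N[:3,:3]@o+N[:3,3]
            T=tool(); so=(R.from_matrix(T[:3,:3])*REL.inv()).inv().apply(w-T[:3,3])+TS
            print('px',ce[i].round(),s[i,4],'nose frame',o,'scoop frame',so,'world',w)
E
python3 -c "
from bd import *
beads('/tmp/w17.npz')"
```

```text
px [240. 178.] 575 nose frame [0.076 0.029 0.036] scoop frame [0.02  0.021 0.014] world [0.571 0.008 0.088]
px [228. 210.] 601 nose frame [0.069 0.005 0.04 ] scoop frame [ 0.011 -0.003  0.015] world [ 0.559 -0.014  0.09 ]
px [191. 261.] 492 nose frame [ 0.04  -0.038  0.048] scoop frame [-0.018 -0.046  0.01 ] world [ 0.522 -0.052  0.087]
```

>>> {"name": "jog_arm", "arguments": {
  "deltas": [
    [[0,0,0],[-0.001,-0.0018,0.0045],0],
    [[0,0,0],[-0.002,-0.0035,0.0087],0],
    [[0,0,0],[-0.002,-0.0035,0.0087],0],
    [[0,0,0],[-0.002,-0.0035,0.0087],0]
  ]
}}

```text
time: 15.57
eef_pos: [0.5858, -0.0138, 0.1305]
tcp_rot: [-0.47, 0.559, -0.523, 0.44]
contact_force: [-0.7, -0.8, -1.9]
opening: 0.128
```

Run:
```python
from plan import *
scoop_now()
c=cam('wrist'); save(c,'w18.png',(40,120,300,330,3)); np.savez('/tmp/w18.npz',**c)
import bd; bd.beads('/tmp/w18.npz')
```

```text
scoop pos [ 0.557 -0.009  0.079] yaw -0.173 pitch -0.070 lip in nose [0.035 0.01  0.05 ] F [-0.687 -0.777 -1.883] t 15.5667
px [241. 178.] 588 nose frame [0.085 0.031 0.035] scoop frame [0.019 0.021 0.013] world [0.58  0.008 0.091]
px [228. 210.] 593 nose frame [0.078 0.007 0.04 ] scoop frame [ 0.011 -0.003  0.014] world [ 0.568 -0.014  0.092]
```

View pics/w18.png

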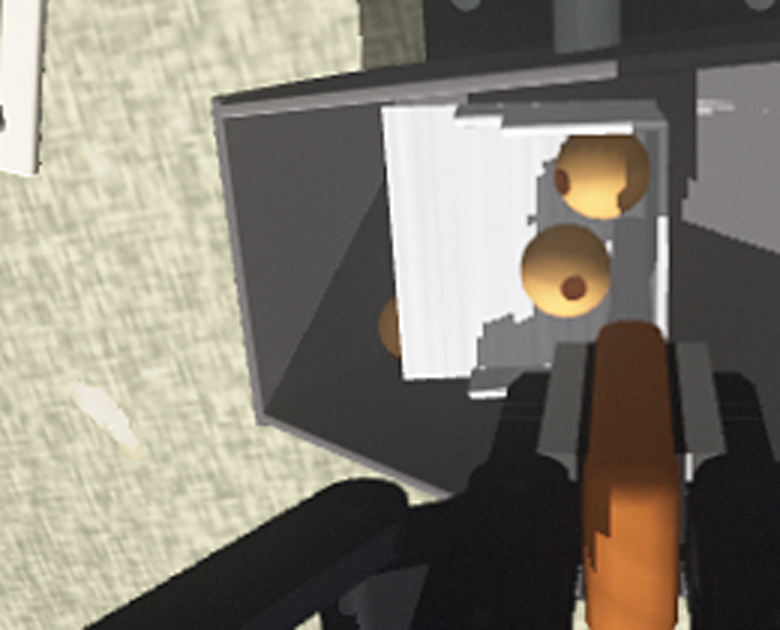

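The third bead dropped back into the bin (just visible at crop (390,330)), and two are settled in the pan. Lifting straight up.

Run:
```python
from plan import *
pos=np.array([.550,-.008,.20])
pr(pos+[0,0,-.08],BY,-.1); pr(pos,BY,-.1)
```

```text
turn [-0.03, -0.0, 0.002] shift [0.0004, -0.0399, -0.0074] | q [-0.2   0.17  1.78  0.    1.29 -0.02] err 0.0000
 turn [-0.03, -0.0, 0.002] shift [0.0004, -0.1197, -0.0127] | q [-0.2   0.11  1.7   0.    1.43 -0.02] err 0.0000
```

>>> {"name": "jog_arm", "arguments": {
  "deltas": [
    [[-0.01,0,0],[0,-0.005,-0.001],0],
    [[-0.02,0,0],[0,-0.014,-0.003],0],
    [[-0.03,0,0],[0,-0.026,-0.005],0],
    [[-0.03,0,0],[0,-0.04,-0.0074],0],
    [[-0.03,0,0],[0,-0.055,-0.009],0],
    [[-0.03,0,0],[0,-0.07,-0.01],0],
    [[-0.03,0,0],[0,-0.085,-0.011],0],
    [[-0.03,0,0],[0,-0.1,-0.012],0],
    [[-0.03,0,0],[0,-0.112,-0.0127],0],
    [[-0.03,0,0],[0,-0.12,-0.0127],0]
  ]
}}

```text
time: 16.45
eef_pos: [0.5814, -0.0131, 0.2534]
tcp_rot: [-0.476, 0.566, -0.515, 0.433]
contact_force: [0.5, -0.7, -1.8]
opening: 0.132
```

Run:
```python
from plan import *
scoop_now(); N=nose(); 
c=cam('wrist'); save(c,'w19.png'); np.savez('/tmp/w19.npz',**c)
import bd; bd.beads('/tmp/w19.npz')
pr(np.array([.475,-.252,.20]),-.35,-.1); pr(np.array([.475,-.252,.20]),-.6,-.1)
```

```text
scoop pos [ 0.551 -0.008  0.203] yaw -0.173 pitch -0.097 lip in nose [0.073 0.01  0.169] F [ 0.529 -0.727 -1.819] t 16.45
px [240. 178.] 557 nose frame [0.122 0.031 0.153] scoop frame [0.019 0.021 0.012] world [0.574 0.009 0.214]
px [228. 210.] 586 nose frame [0.115 0.007 0.157] scoop frame [ 0.01  -0.003  0.013] world [ 0.562 -0.013  0.216]
 turn [-0.005, 0.176, 0.019] shift [0.2591, 0.007, -0.033] | q [-0.65  0.08  1.73 -0.03  1.43 -0.29] err 0.0000
 turn [-0.004, 0.425, 0.042] shift [0.2666, 0.0072, -0.0353] | q [-0.67  0.08  1.73 -0.    1.43 -0.07] err 0.0000
```

View pics/w19.png

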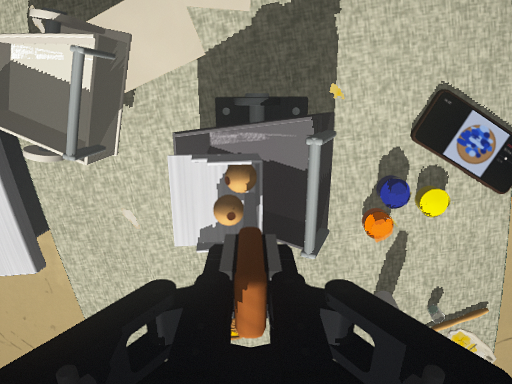

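>>> {"name": "jog_arm", "arguments": {
  "deltas": [
    [[0,0.02,0.002],[0.008,0,-0.001],0],
    [[0,0.04,0.004],[0.024,0.001,-0.003],0],
    [[0,0.06,0.006],[0.048,0.002,-0.006],0],
    [[0,0.08,0.009],[0.075,0.003,-0.01],0],
    [[0,0.1,0.011],[0.103,0.004,-0.014],0],
    [[0,0.12,0.013],[0.131,0.005,-0.018],0],
    [[0,0.14,0.015],[0.159,0.006,-0.022],0],
    [[0,0.16,0.017],[0.186,0.006,-0.025],0],
    [[0,0.176,0.018],[0.21,0.007,-0.028],0],
    [[0,0.176,0.019],[0.228,0.007,-0.03],0]
  ]
}}

```text
time: 17.33
eef_pos: [0.5109, -0.2346, 0.249]
tcp_rot: [-0.422, 0.607, -0.552, 0.386]
contact_force: [0.4, -0.1, -1.6]
opening: 0.128
```

Run:
```python
from plan import *
scoop_now()
c=cam('wrist'); save(c,'w20.png'); np.savez('/tmp/w20.npz',**c)
import bd; bd.beads('/tmp/w20.npz')
for n in ('top','side'):
    c=cam(n); save(c,n+'20.png'); P=cloud(c).reshape(-1,3); P=P[(np.hypot(P[:,0]-.475,P[:,1]+.25)<.075)&(P[:,2]>.006)&(P[:,2]<.018)]
    print(n,len(P),cv2.minAreaRect(P[:,:2].astype(np.float32)),np.median(P[:,2]))
a=dict(np.load('/tmp/top0.npz')); b=dict(np.load('/tmp/side0.npz'))
for c in (a,b):
    P=cloud(c); hsv=cv2.cvtColor(c['pixels'],cv2.COLOR_BGR2HSV)
    m=(np.hypot(P[...,0]-.475,P[...,1]+.25)<.08)&(hsv[...,1]>90)&(hsv[...,0]<30)
    m=cv2.morphologyEx(m.astype(np.uint8),cv2.MORPH_OPEN,np.ones((3,3))); q=P[m>0]; q=q[q[:,2]>.004]
    h=cv2.convexHull(q[:,:2].astype(np.float32)); print('plate',cv2.fitEllipse(h),np.median(q,0))
pr(np.array([.476,-.252,.20]),-.35,-.1)
```

```text
scoop pos [ 0.482 -0.224  0.198] yaw -0.353 pitch -0.098 lip in nose [ 0.043 -0.209  0.175] F [ 0.424 -0.076 -1.619] t 17.3333
px [253. 156.] 1652 nose frame [ 0.013 -0.223 -0.025] scoop frame [ 0.029 -0.003 -0.187] world [ 0.49  -0.234  0.009]
px [241. 178.] 603 nose frame [ 0.095 -0.198  0.158] scoop frame [0.019 0.023 0.013] world [ 0.508 -0.212  0.21 ]
px [228. 208.] 603 nose frame [ 0.084 -0.219  0.164] scoop frame [0.011 0.001 0.014] world [ 0.493 -0.23   0.211]
top 163 ((0.5060124397277832, -0.20666025578975677), (0.03421805053949356, 0.082984060049057), 51.07521438598633) 0.011070243278513914
side 1128 ((0.4769195318222046, -0.2542915940284729), (0.11785511672496796, 0.1153893917798996), 32.29448699951172) 0.008884932102170895
plate ((0.47636741399765015, -0.2513904571533203), (0.11481636762619019, 0.1179412230849266), 0.7823482155799866) [ 0.476 -0.25   0.011]
plate ((0.47608357667922974, -0.2536121606826782), (0.11436066031455994, 0.12148883938789368), 152.6388702392578) [ 0.475 -0.255  0.009]
 turn [-0.003, -0.003, -0.002] shift [0.0294, -0.0019, 0.004] | q [-0.64  0.08  1.73 -0.03  1.43 -0.29] err 0.0000
```

View pics/w20.png

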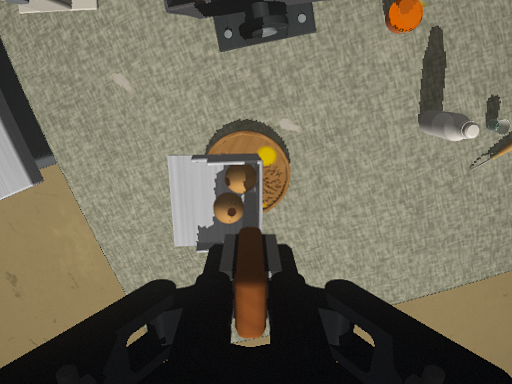

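View pics/side20.png

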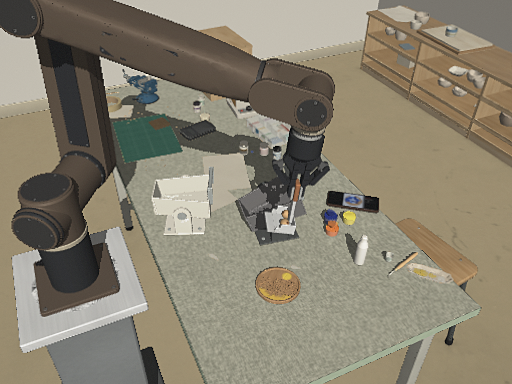

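The plate centre is (0.476, -0.252) from both cameras, and both beads are still in the pan at the same scoop-frame positions. I'll go above the plate centre and descend.

Run:
```python
from plan import *
P=np.array([.4762,-.2522,0])
for z,pi in ((.2,-.1),(.12,-.08),(.06,-.04),(.03,-.01)): pr(P+[0,0,z],-.35,pi,str(z))
```

```text
0.2 turn [-0.003, -0.003, -0.002] shift [0.0295, -0.0019, 0.0043] | q [-0.64  0.08  1.73 -0.03  1.43 -0.29] err 0.0000
0.12 turn [0.017, -0.003, -0.002] shift [0.0298, 0.0772, 0.0107] | q [-0.65  0.13  1.82 -0.02  1.27 -0.29] err 0.0000
0.06 turn [0.057, -0.004, -0.001] shift [0.0301, 0.136, 0.0142] | q [-0.65  0.16  1.9  -0.01  1.12 -0.3 ] err 0.0000
0.03 turn [0.087, -0.004, -0.001] shift [0.0302, 0.1652, 0.0153] | q [-0.66  0.18  1.94  0.    1.03 -0.31] err 0.0000
```

>>> {"name": "jog_arm", "arguments": {
  "deltas": [
    [[0,0,0],[0.012,0,0.002],0],
    [[0,0,0],[0.024,0.005,0.004],0],
    [[0,-0.003,-0.002],[0.0295,0.02,0.005],0],
    [[0.005,-0.003,-0.002],[0.0297,0.04,0.0075],0],
    [[0.017,-0.003,-0.002],[0.0298,0.06,0.009],0],
    [[0.017,-0.003,-0.002],[0.0298,0.08,0.011],0],
    [[0.03,-0.003,-0.002],[0.03,0.1,0.0125],0],
    [[0.045,-0.003,-0.002],[0.03,0.12,0.0135],0],
    [[0.057,-0.004,-0.001],[0.0301,0.136,0.0142],0],
    [[0.057,-0.004,-0.001],[0.0301,0.136,0.0142],0]
  ]
}}

```text
time: 18.32
eef_pos: [0.4995, -0.2598, 0.1074]
tcp_rot: [-0.413, 0.594, -0.565, 0.398]
contact_force: [-1.0, 0.5, -2.2]
opening: 0.128
```

Run:
```python
import log
from plan import *
scoop_now()
P=np.array([.4762,-.2522,0])
for z,pi in ((.04,-.01),(.025,-.005),(.015,0),(.012,0),(.0115,0)): pr(P+[0,0,z],-.35,pi,str(z))
```

```text
scoop pos [ 0.473 -0.25   0.055] yaw -0.349 pitch -0.049 lip in nose [-0.011 -0.236  0.041] F [-0.961  0.539 -2.185] t 18.3167
0.04 turn [0.039, 0.001, -0.003] shift [0.001, 0.0141, 0.0027] | q [-0.66  0.17  1.93  0.    1.05 -0.31] err 0.0000
0.025 turn [0.044, 0.001, -0.003] shift [0.001, 0.0289, 0.0031] | q [-0.66  0.18  1.94  0.    1.02 -0.31] err 0.0000
0.015 turn [0.049, 0.001, -0.003] shift [0.0011, 0.0388, 0.0033] | q [-0.66  0.19  1.95  0.    0.99 -0.31] err 0.0000
0.012 turn [0.049, 0.001, -0.003] shift [0.0011, 0.0418, 0.0034] | q [-0.66  0.2   1.95  0.    0.99 -0.31] err 0.0000
0.0115 turn [0.049, 0.001, -0.003] shift [0.0011, 0.0423, 0.0035] | q [-0.66  0.2   1.95  0.    0.99 -0.31] err 0.0000
```

>>> {"name": "jog_arm", "arguments": {
  "deltas": [
    [[0.02,0.001,-0.001],[0.001,0.007,0.0015],0],
    [[0.039,0.001,-0.003],[0.001,0.014,0.0027],0],
    [[0.044,0.001,-0.003],[0.001,0.0225,0.003],0],
    [[0.046,0.001,-0.003],[0.001,0.029,0.0031],0],
    [[0.049,0.001,-0.003],[0.001,0.034,0.0033],0],
    [[0.049,0.001,-0.003],[0.001,0.038,0.0033],0],
    [[0.049,0.001,-0.003],[0.001,0.0405,0.0034],0],
    [[0.049,0.001,-0.003],[0.001,0.0423,0.0034],0],
    [[0.049,0.001,-0.003],[0.001,0.0423,0.0034],0]
  ]
}}

```text
time: 19.07
eef_pos: [0.501, -0.2612, 0.0661]
tcp_rot: [0.404, -0.579, 0.58, -0.407]
contact_force: [-2.3, 1.3, 3.2]
opening: 0.131
```

Run:
```python
from plan import *
scoop_now()
P=np.array([.4762,-.2522,0])
pr(P+[0,0,.0115],-.35,0)
```

```text
scoop pos [ 0.477 -0.252  0.013] yaw -0.350 pitch -0.000 lip in nose [-0.023 -0.238 -0.002] F [-2.308  1.263  3.184] t 19.0667
 turn [0.0, -0.0, 0.0] shift [0.0, 0.0011, -0.0003] | q [-0.66  0.2   1.95  0.    0.99 -0.31] err 0.0000
```

The scoop is down on the plate (about 5 N) at z≈0.013, upright and within 1 mm of centre. Releasing.

>>> {"name": "jog_arm", "arguments": {
  "deltas": [
    [[0,0,0],[0,0,0],0.15],
    [[0,0,0],[0,0,0],0.2],
    [[0,0,0],[0,0,0],0.3],
    [[0,0,0],[0,0,0],0.4],
    [[0,0,0],[0,0,0],0.45],
    [[0,0,0],[0,0,0],0.45]
  ],
  "force": 20
}}

```text
time: 19.57
eef_pos: [0.501, -0.2612, 0.066]
tcp_rot: [0.404, -0.579, 0.58, -0.407]
contact_force: [-0.3, 0.3, 0.1]
opening: 0.452
```

Run:
```python
from plan import *
scoop_now(); print(st()['opening'])
c=cam('wrist'); save(c,'w21.png'); np.savez('/tmp/w21.npz',**c)
```

```text
scoop pos [ 0.477 -0.252  0.013] yaw -0.350 pitch -0.000 lip in nose [-0.023 -0.238 -0.002] F [-0.263  0.327  0.065] t 19.5667
0.45212527180137474
```

View pics/w21.png

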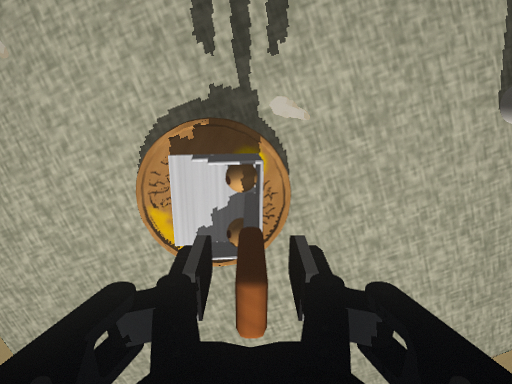

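The scoop stands free on the plate with both beads in its pan, at (240,178) and (236,230). The fingers are clear on either side of the grip. Raising straight up.

>>> {"name": "jog_arm", "arguments": {
  "deltas": [
    [[0,0,0],[0,-0.01,0],0.45],
    [[0,0,0],[0,-0.025,0],0.45],
    [[0,0,0],[0,-0.05,0],0.45],
    [[0,0,0],[0,-0.08,0],0.45],
    [[0,0,0],[0,-0.11,0],0.45],
    [[0,0,0],[0,-0.14,0],0.45],
    [[0,0,0],[0,-0.17,0],0.45],
    [[0,0,0],[0,-0.19,0],0.45],
    [[0,0,0],[0,-0.19,0],0.45],
    [[0,0,0],[0,-0.19,0],0.45]
  ]
}}

```text
time: 20.45
eef_pos: [0.5008, -0.2619, 0.2583]
tcp_rot: [0.403, -0.578, 0.581, -0.407]
contact_force: [0.5, 0.4, -1.4]
opening: 0.446
```

Run:
```python
from plan import *
s=st();print(s['eef_pos'],s['time'],s['contact_force'])
c=cam('wrist'); save(c,'w22.png'); np.savez('/tmp/w22.npz',**c); P=cloud(c)
hsv=cv2.cvtColor(c['pixels'],cv2.COLOR_BGR2HSV)
q=P.reshape(-1,3); q=q[np.hypot(q[:,0]-.476,q[:,1]+.252)<.07]
g=q[q[:,2]>.125]; g=g[g[:,2]<.15]; print('grip',len(g),g.mean(0),cv2.minAreaRect(g[:,:2].astype(np.float32)))
g=q[(q[:,2]>.03)&(q[:,2]<.048)]; print('rim',cv2.minAreaRect(g[:,:2].astype(np.float32)))
c=cam('side'); save(c,'s22.png',(200,170,340,320,4)); save(c,'s22f.png')
c=cam('top'); save(c,'t22.png',(190,130,370,260,4))
```

```text
[ 0.501 -0.262  0.258] 20.45 [ 0.517  0.431 -1.383]
grip 342 [ 0.501 -0.26   0.14 ] ((0.5011152625083923, -0.2610117793083191), (0.026903439313173294, 0.011227010749280453), 67.33424377441406)
rim ((0.4865056276321411, -0.25671491026878357), (0.06905652582645416, 0.045895934104919434), 70.50450134277344)
```

View pics/w22.png

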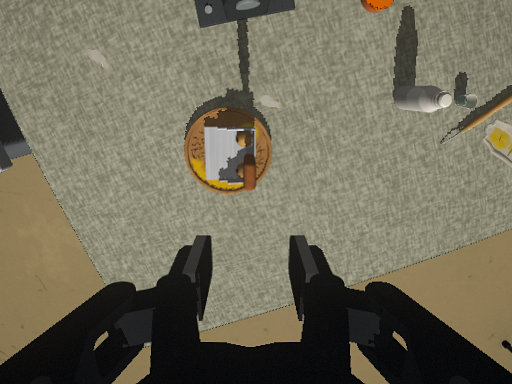

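View pics/s22.png

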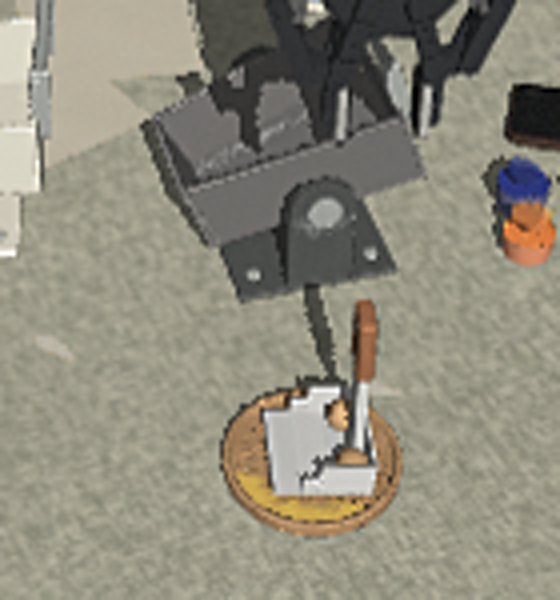

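View pics/t22.png

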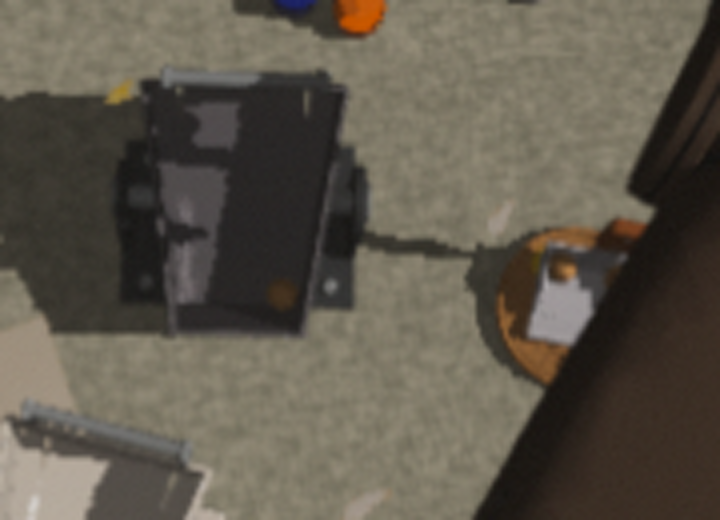

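The scoop stands upright on the plate: its grip top is at z≈0.14, and its centre works out at (0.477, -0.252), within 1 mm of the plate's. Two beads are in the pan. The third lies in the bin's nose, at (283,293) in the top crop. Handing in.

```bash
python3 -c "
from plant import ctrl
print(ctrl.sign_off())"
```

```text
the job is handed in; nothing more can be done
None
```

I tipped the bin to its stop by the bar, scooped two of the three beads out of the low corner, and stood the scoop on the round wooden plate. The job was handed in shortly after 20.45 s, with no verdict reported.

**Last checks, just before handing in:**
- **Scoop:** it stands upright and released, with its centre about 1 mm from the plate's centre. The arm was raised clear and touching nothing.
- **Beads:** two are visible in the pan in the wrist and side pictures. The third is visible at the nose of the bin in the top picture.
- **Bystanders:** the arm never went near the jar, bottle, pot or eraser. I judged them undisturbed from the pictures and did not measure them.

**What disagreed or went wrong on the way:**
- **Finger length:** the real fingertips end about 33 mm behind the reported tool point, as the wrist and side depth readings both showed. The first grip therefore closed just above the bar; I corrected the offset and repeated it.
- **Third bead:** it rode up on the corner of the scoop's lip, so I backed the scoop away until it dropped into the bin before lifting out.

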